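# Discard a used sample tube through the tipping bucket of a lab waste bin

## Task

Throw away the used sample tube, the one with the blue cap in the orange rack: lift it out, lower it gently into the sloping stand until you feel it rest on the stand's foot, let go, take it again round its body and lay it flat, by hand and not dropped, in the tipping bucket of the yellow bin. Then push the red lever past its catch and right over, without forcing it, so that the bucket dumps the tube into the bin, and let the bucket swing fully home again. Leave the two white-capped tubes, the brown bottle and the computer mouse as they are.

Things in the scene. Friction and masses are not known exactly. Their poses are not given: they have to be found in the camera images.
- tube: The used tube: clear, BLUE cap, white label band, 117 mm long, 40 to 85 g. Origin at the centre of its flat base, z along the axis to the cap. From the base: body 29 mm diameter to 103 mm, cap 35 mm diameter to 117 mm. It starts upright in a hole of the rack with its upper 43 mm standing out.
- tube_mid (a point): Point on the used tube's axis 60 mm from its base, near its balance point.
- tube_b: A tube of the same shape with a WHITE cap, still in use, in the same rack: leave it. Origin at its base, z to the cap.
- tube_c: A second WHITE-capped tube in the rack: leave it. Origin at its base, z to the cap.
- rack: Orange block rack, fixed, 72 (x) x 156 (y) x 80 mm tall, one row of three holes along its own y, 48 mm apart, 32.5 mm wide, floors 6 mm above the bench; the three tubes stand in any order. Caps in adjoining holes are only 13 mm apart: grip across the row (fingers on the rack's -x and +x sides). Origin on the bench under its centre.
- stand: Sloping tube stand, fixed: base plate 140 x 90 x 8 mm with a blue V cradle, open above, that holds a tube at 45 degrees, cap end up and towards the stand's own -x (to the right, towards the rack). Origin on the bench; the tube's axis lies in the plane y = 0. The cradle is 88 mm long and 22 mm wide, narrower than the tube, so fingers can straddle tube and cradle anywhere along it.
- stand_seat (a point): Where the base centre of a tube in the cradle lies with the foot at its lowest: (45, 0, 45) mm in the stand's frame; the tube's axis climbs from here along the stand's (-1, 0, 1). The foot, a 24 mm steel plate that stops the base, is clamped 0 to 18 mm uphill of this point, at a setting not reported: find it by touch. Friction can hold a tube in the V short of the foot.
- bin: Yellow discard bin, fixed, x -68 to +137 mm, y -86 to +86, front 153 mm high; an aluminium tipping bucket closes its front part, a grey hood 205 mm high its rear part (x over 92). Grey side cheeks 203 mm high at y = +-84. Origin on the bench straight below the bucket's pivot, which runs along bin y, 150 mm up; bin -x is the front, roughly towards the robot.
- bucket_seat (a point): Bottom of the bucket's trough, midway (turns with the bucket), 12 mm above the pivot at home. The trough runs along bin y, 149 mm long inside. Floor 90 mm wide (x), a shallow V rising 6 mm to each side; front wall up to 58 mm above the pivot at x -58, rear wall sloping to a lip at x 75, 40 mm above the pivot. The axis of a tube lying there is about 15 mm above this point; cap either way.
- bin_inside (a point): Point 10 mm above the bench inside the bin, 30 mm behind the pivot (bin x), in its middle: the bin's inner floor is 5 mm above the bench.
- lever_grip (a point): Middle of the lever's red cross bar, a free-turning sleeve 16 mm thick, 50 mm long along bin y, outside the bin's right (-y) cheek, 123 mm from its middle plane, free all round. It swings with the bucket, 95 mm from the pivot line. At home the lever leans 0.75 rad from upright towards bin -x (bar 65 mm in front of the pivot, 220 mm above the bench); tipping swings it over to bin +x.
- bucket (a joint): Tip angle of bucket and lever, rad: 0 home and latched, growing as the lever goes to bin +x and the rear lip goes down into the bin; hard stop at 1.45. A roller catch holds it for the first 0.15 rad: about 9 N at the bar to pass, then 3 to 7 N from the return spring. A tube rolls out at about 0.9. Let go, it swings back in about a second and snaps home past the catch.
- bottle: Brown glass bottle with a blue cap, 70 mm diameter, 150 mm tall, standing behind the rack: leave it. Origin under its centre.
- mouse: Black computer mouse, 105 x 58 x 33 mm, lying in front of the keyboard: leave it. Origin under its centre.

How it is judged:
On the way, in this order (a step that is already met when the one before it is completed fails the run):
1. the used tube lies in the sloping stand's V with its base on the foot, still held (x of tube_mid in the frame of stand between -0.02 and 0.01 m and y of tube_mid in the frame of stand between -0.007 and 0.007 m and z of tube_mid in the frame of stand between 0.08 and 0.108 m and angle between tube's own z axis and vertical between 0.68 and 0.89 rad and contact force between tube and stand_foot_c0 above 0.1 N and contact force between the fingers and tube above 0.3 N), for 0.1 s.
2. the tube rests in the stand on its foot, let go (x of tube_mid in the frame of stand between -0.02 and 0.01 m and y of tube_mid in the frame of stand between -0.007 and 0.007 m and z of tube_mid in the frame of stand between 0.08 and 0.108 m and angle between tube's own z axis and vertical between 0.68 and 0.89 rad and contact force between tube and stand_foot_c0 above 0.05 N and contact force between the fingers and tube below 0.05 N), for 0.3 s.
3. the tube lies flat along the bottom of the bucket's trough, touching it, while still held; the bucket is at home (x of tube_mid in the frame of bin between -0.02 and 0.02 m and y of tube_mid in the frame of bin between -0.03 and 0.03 m and z of tube_mid in the frame of bin between 0.16 and 0.187 m and angle between tube's own z axis and vertical between 1.42 and 1.72 rad and contact force between the fingers and tube above 0.3 N and contact force between tube and bin above 0.05 N and value of joint bucket below 0.06 rad), for 0.1 s.
4. the bucket is tipped right over (1.1 rad or more), the tube not held (value of joint bucket above 1.1 rad and contact force between the fingers and tube below 0.05 N), for 0.1 s.
At the end, for the whole second after the job is handed in: The blue-capped tube lies still in the yellow bin below the bucket (its mid point under 90 mm above the bench), the bucket is home within 0.04 rad, white-capped tubes upright in the rack within 20 mm of their start, bottle upright, bottle and mouse within 30 mm of their start (x of tube_mid in the frame of bin between -0.066 and 0.135 m and y of tube_mid in the frame of bin between -0.084 and 0.084 m and z of tube_mid in the frame of bin between 0 and 0.09 m and linear speed of tube below 0.03 m/s and value of joint bucket below 0.04 rad and distance of each of tube_b, tube_c from where it was at the start of the episode below 0.02 m and angle between each of tube_b, tube_c, bottle's own z axis and vertical below 0.15 rad and distance of each of bottle, mouse from where it was at the start of the episode below 0.03 m); the robot touches nothing.
It fails at once if the tube is rammed into the stand (over 50 N) (contact force between tube and stand above 50 N).
It fails at once if the bucket, lever or bin is forced by the gripper (over 50 N) (contact force between the fingers and bin above 50 N).
It fails at once if a white-capped tube is pulled out or knocked (over 30 mm) (distance of any of tube_b, tube_c from where it was at the start of the episode above 0.03 m).
It fails at once if the bottle or the mouse is pushed away (over 40 mm) (distance of any of bottle, mouse from where it was at the start of the episode above 0.04 m).
It also fails if it takes over 72 s, if anything falls off the work surface, if the arm or the gripper's body presses on something with over 40 N, if the wrist force passes 120 N, or if a joint passes its speed limit or range.

## Robot

A 7-joint arm with a two-finger parallel gripper is mounted at the origin on the work surface. World frame = base frame: x ahead of the robot, y to its left, z up, the work surface at z = 0. Lengths are in m, angles in rad, forces in N, time in s.
With the tool pointing down it reaches from about 0.4 to 0.875 m from the base axis. Payload 19.3 kg.
Tool frame: the origin (TCP) lies at the very end of the fingers, on their centre line; the grasp point (between the pads) lies 19 mm behind it (bot.grasp_offset is the distance from the TCP to the grasp point, in m); z points along the fingers, x is the direction in which the jaws open and shut, and the axes are right-handed (so a half turn about z gives the same grasp; the last joint's range is limited). The gripper opens to 85 mm and grips with 20 to 120 N. Pads are 22 mm wide; open, the fingers measure 114 mm over their backs; the gripper's body (76 mm by 85 mm) begins 54 mm behind the grasp point. The pads swing forward as they close: fully open they stand 13 mm farther back than shut.
Start: joints at [1.061, 0.521, -0.036, 1.599, 0.021, 1.021, -0.113], TCP at [0.266, -0.566, 0.231] pointing down, gripper open.
Joint ranges: [-2.91, 2.91], [-0.3, 2.13], [-1.5, 1.42], [0.17, 2.43], [-1.26, 4.41], [0.16, 1.93], [-2.52, 2.52]. Speed limits (rad/s): [1.89, 1.89, 2.39, 2.39, 3.01, 3.01, 3.01].

## Interface

Orientations are given as [roll, pitch, yaw] about the fixed x, y, z axes, in that order (R = Rz(yaw) Ry(pitch) Rx(roll)).
In Python, from workcell import status, grab_frame, calibration, job, regions_of, mark_of, bot gives the robot as it stands.
- The arm moves only by the tool carry_out, never from a script. Its argument "deltas" is one flat list of numbers, 5 for each row, row after row: the opening, from -1 (shut) to 1 (fully open), then the shift along the tool's x, y, z in cm, then the turn about the tool's z in degrees. A call has 1 to 20 rows; each row shifts and turns the commanded pose from where the row before left it, along the tool's axes as they then stand; what a row does not reach is not made up. A row lasts 1/12 s, in which the tool goes at most 41.7 mm and 7.16 degrees, less where a joint would pass 70% of its speed; a pose out of reach is approached as far as the arm can. A call with a gripper value outside its range is refused whole. The fingers move at their own pace and stop on an object; "newtons" is the grip in N (left out, the last holds). Time passes only in rows, so rows that do not move let the fingers close. It gives the time, the measured TCP pose, the force and the opening at its end, in the units of the state.
- status.observe(): the state, without advancing time (a new reading comes with each control period).
- grab_frame(name): name is "scene" or "side" or "wrist"; returns the picture (420x560x3 uint8, red, green, blue); there is no depth.
- calibration(name): a dict with "fov_y" (degrees; the focal length in pixels is half the picture's height over the tangent of half this angle, whatever the lens; pixels are square), "cx", "cy" (the principal point, pixels), "R" (3x3) and "t" (3): a world point X has camera coordinates R X + t. Camera axes: x right, y down, z forward; pixel columns grow to the right and rows downward; lengths in m; the calibration is good to about 2 mm. The wrist camera is an equidistant fisheye: a pixel r from the principal point sees the ray r / f radians off the axis. A picture is of the moment at which its call begins: read the wrist's pose just before it. calibration takes no time and is no camera call; for the wrist camera it gives the pose at the moment of the call.
- job.job_done(): hands the job in, once; it reports no verdict.
Trained networks look in the newest picture that a camera, given by its name, has taken for a name from the list of things; names that differ only in an ending like _2 or _b are one class to them, and where a whole thing is asked for, a point or a joint stands for the part that bears it (a point fixed in the world has none). Each returns a list of dicts, best first, with "p" (0 to 1); they miss things now and then, are a little off and sometimes report something else, mostly with a low value. They report only what shows in the picture. A call takes as long as a camera call.
- regions_of(camera, target): "region" (420x560 bool, what is visible of it) and "xy" ([column, row] in pixels, amid what is visible of it).
- mark_of(camera, target): "xy" ([column, row] in pixels: a listed point, or the origin of a listed thing).
The state is a dict: "clock": time; "qpos": joint angles; "qd": joint speeds; "joint_efforts": joint torques, N m; "position": TCP position; "tool_rot": TCP orientation; "force": force on the tool from outside, world axes, zero at the start; "moment": the same for the moment, N m; "grip_width": finger opening in m.
Only numpy, scipy, OpenCV 4.12 (cv2) and the standard library are available. Lean on these libraries where they do the work, as an engineer would, in place of code of your own. Each camera call takes 0.05 s, during which the arm holds its last target.

## Working session

There is one attempt and no reset: what is moved stays moved. The work goes in short steps, Python scripts to look and compute and a tool call to move; the robot and the scene stay as the last step left them, time stands still between calls to the robot, and variables do not carry over. Pictures are saved under pics/ and viewed, and the job is handed in when it is done.

Besides the shell and the picture viewer there is one more tool, called by a JSON object that holds its "name" and its "arguments". carry_out: Moves the arm, as the interface text tells. Its arguments: {"type":"object","properties":{"deltas":{"type":"array","items":{"type":"number"}},"newtons":{"type":"number"}},"required":["deltas"]}

```bash
ls; mkdir -p pics; python3 - <<'E'
from workcell import status, grab_frame, calibration, bot
import cv2
s=status.observe(); print(s); print(dir(bot), bot.grasp_offset)
for n in ["scene","side","wrist"]:
    im=grab_frame(n); cv2.imwrite(f"pics/{n}0.png",im[:,:,::-1]); c=calibration(n); print(n,c)
E
```

```text
pics
{'clock': 0.0, 'qpos': array([ 1.06082311,  0.52201941, -0.03630653,  1.59996662,  0.02123007,
        1.02112288, -0.11279927]), 'qd': array([-0.00023276, -0.00225344, -0.0016733 , -0.00242819, -0.00060798,
       -0.00057217,  0.0007586 ]), 'joint_efforts': array([ 3.94699919e-04, -9.27101827e+01,  1.97934575e+00, -3.69922149e+01,
        1.76330935e-02,  8.52133351e-03,  4.06969298e-05]), 'position': array([ 0.26589431, -0.56526049,  0.23073744]), 'tool_rot': array([ 3.14147605e+00,  1.12475144e-03, -1.13103555e+00]), 'force': array([-0.26325767,  0.22696074,  0.57706346]), 'moment': array([-0.0104167 ,  0.00650373,  0.01267703]), 'grip_width': 0.08565674361233178}
['IKError', '__class__', '__delattr__', '__dict__', '__dir__', '__doc__', '__eq__', '__format__', '__ge__', '__getattribute__', '__getstate__', '__gt__', '__hash__', '__init__', '__init_subclass__', '__le__', '__lt__', '__module__', '__ne__', '__new__', '__reduce__', '__reduce_ex__', '__repr__', '__setattr__', '__sizeof__', '__str__', '__subclasshook__', '__weakref__', 'grasp_offset'] 0.0187
scene {'fov_y': 42.1172
[... 183 characters left out ...]
1, -0.47327141, -0.77114078]]), 't': array([ 0.41538177, -0.22825419,  1.53873216])}
side {'fov_y': 54.125645523227725, 'cx': 278.5538763593934, 'cy': 207.56272947210866, 'R': array([[ 0.82386069,  0.56654972,  0.01658268],
       [ 0.43771104, -0.61737507, -0.65364904],
       [-0.36008695,  0.54577417, -0.75661611]]), 't': array([-0.47260537, -0.1580915 ,  1.35308977])}
wrist {'fov_y': 65.70646984690485, 'cx': 277.5877121797077, 'cy': 213.99468984918434, 'R': array([[ 4.26753440e-01, -9.04368012e-01,  2.53735573e-06],
       [-8.63220000e-01, -4.07335667e-01,  2.98209466e-01],
       [-2.69690069e-01, -1.27264106e-01, -9.54500453e-01]]), 't': array([-0.62456695, -0.03910237,  0.37912217])}
```

View pics/scene0.png

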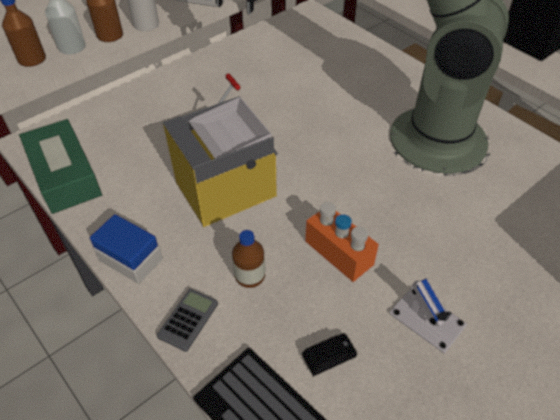

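View pics/side0.png

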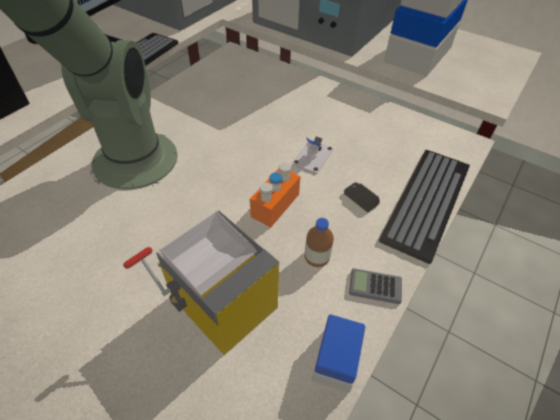

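View pics/wrist0.png

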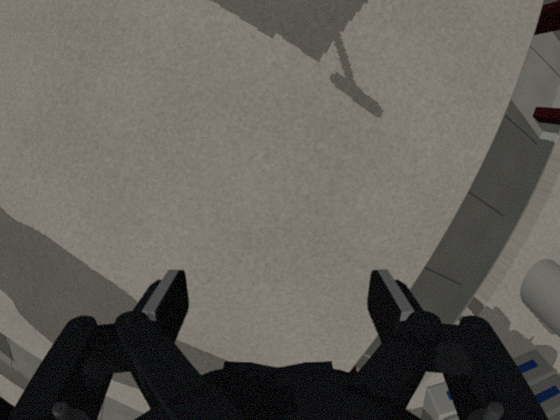

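```bash
cat > h.py <<'E'
import numpy as np, cv2
from workcell import status, grab_frame, calibration, job, regions_of, mark_of, bot
H,W=420,560
CAL={}
def cal(n):
    if n=="wrist": return calibration(n)
    if n not in CAL: CAL[n]=calibration(n)
    return CAL[n]
def f_of(c): return H/2/np.tan(np.radians(c['fov_y'])/2)
def proj(n,X,c=None):
    c=c or cal(n); p=np.asarray(X,float)@np.array(c['R']).T+c['t']
    f=f_of(c)
    if n=="wrist":
        r=np.hypot(p[...,0],p[...,1]); th=np.arctan2(r,p[...,2]); k=f*th/np.maximum(r,1e-9)
        return np.stack([c['cx']+k*p[...,0],c['cy']+k*p[...,1]],-1)
    return np.stack([c['cx']+f*p[...,0]/p[...,2],c['cy']+f*p[...,1]/p[...,2]],-1)
def ray(n,uv,c=None):
    c=c or cal(n); f=f_of(c); d=np.array([uv[0]-c['cx'],uv[1]-c['cy']])
    if n=="wrist":
        r=np.hypot(*d); th=r/f; v=np.array([*(d/max(r,1e-9)*np.sin(th)),np.cos(th)])
    else: v=np.array([*(d/f),1.])
    R=np.array(c['R']); o=-R.T@np.array(c['t']); v=R.T@v
    return o,v/np.linalg.norm(v)
def tri(obs):
    A=np.zeros((3,3));b=np.zeros(3);L=[]
    for n,uv,*c in obs:
        o,v=ray(n,uv,*c);P=np.eye(3)-np.outer(v,v);A+=P;b+=P@o;L.append((o,P))
    X=np.linalg.solve(A,b); return X,[1000*np.linalg.norm(P@(X-o)) for o,P in L]
def onplane(n,uv,z,c=None):
    o,v=ray(n,uv,c); return o+v*(z-o[2])/v[2]
def save(n,name,k=1,box=None,marks=()):
    im=np.ascontiguousarray(grab_frame(n)[:,:,::-1])
    return im
E
python3 - <<'E'
from h import *
for n in ["scene","side"]: grab_frame(n)
for t in ["tube","tube_mid","tube_b","rack","stand","stand_seat","bin","bucket_seat","bin_inside","lever_grip","bottle","mouse"]:
    m={n:mark_of(n,t) for n in ["scene","side"]}
    print(t,{n:[(np.round(d['xy'],1).tolist(),round(d['p'],2)) for d in v] for n,v in m.items()})
    if m['scene'] and m['side']:
        X,e=tri([(n,m[n][0]['xy']) for n in m]); print('   ',X.round(4),np.round(e,1))
E
```

```text
tube {'scene': [], 'side': [([319.8, 255.0], 0.36)]}
tube_mid {'scene': [([342.8, 234.3], 0.8), ([235.0, 184.9], 0.56)], 'side': [([275.3, 191.3], 0.44), ([215.6, 290.5], 0.21)]}
    [0.4873 0.1023 0.0642] [4.1 4.1]
tube_b {'scene': [], 'side': [([319.8, 255.0], 0.36)]}
rack {'scene': [], 'side': [([276.5, 203.0], 0.66)]}
stand {'scene': [([418.8, 316.8], 0.98)], 'side': [([207.4, 259.0], 0.73), ([312.1, 160.4], 0.59)]}
    [ 0.0595  0.1616 -0.7266] [4.5 4.5]
stand_seat {'scene': [([447.4, 316.9], 0.6)], 'side': [([320.5, 140.4], 0.93)]}
    [0.4696 0.3883 0.0511] [5.2 5.2]
bin {'scene': [([237.6, 185.5], 0.78)], 'side': [([216.4, 290.2], 0.75)]}
    [ 0.5367 -0.2204  0.0048] [2. 2.]
bucket_seat {'scene': [([230.6, 133.9], 0.9), ([329.2, 355.1], 0.32)], 'side': []}
bin_inside {'scene': [], 'side': [([220.8, 297.1], 0.74)]}
lever_grip {'scene': [([232.7, 80.3], 0.83)], 'side': [([136.4, 258.4], 0.74)]}
    [ 0.4469 -0.3381  0.2198] [1.9 1.9]
bottle {'scene': [([251.5, 276.1], 0.67), ([327.7, 359.8], 0.58), ([339.0, 255.5], 0.48)], 'side': [([317.3, 255.4], 0.67)]}
    [0.6865 0.0202 0.0011] [1. 1.]
mouse {'scene': [([329.6, 357.8], 0.8), ([237.2, 182.5], 0.4)], 'side': [([319.8, 253.7], 0.67), ([364.0, 197.9], 0.63), ([274.9, 190.5], 0.53)]}
    [ 0.6043  0.2016 -0.261 ] [13.3 13.3]
```

```bash
python3 - <<'E'
from h import *
def crop(n,x0,y0,x1,y1,k,name):
    im=cv2.imread(f"pics/{n}0.png")[y0:y1,x0:x1]
    im=cv2.resize(im,None,fx=k,fy=k,interpolation=cv2.INTER_CUBIC)
    for x in range((x0+9)//10*10,x1,10):
        cv2.putText(im,str(x),((x-x0)*k,8),0,.3,(0,0,255)); cv2.line(im,((x-x0)*k,10),((x-x0)*k,14),(0,0,255))
    for y in range((y0+9)//10*10,y1,10):
        cv2.putText(im,str(y),(0,(y-y0)*k),0,.3,(0,0,255))
    cv2.imwrite(f"pics/{name}.png",im)
crop("scene",290,190,480,360,4,"sc_rs"); crop("side",240,125,370,230,6,"sd_rs")
crop("scene",150,60,290,230,4,"sc_b"); crop("side",110,200,300,350,4,"sd_b")
E
```

```text
(no output)
```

View pics/sc_rs.png

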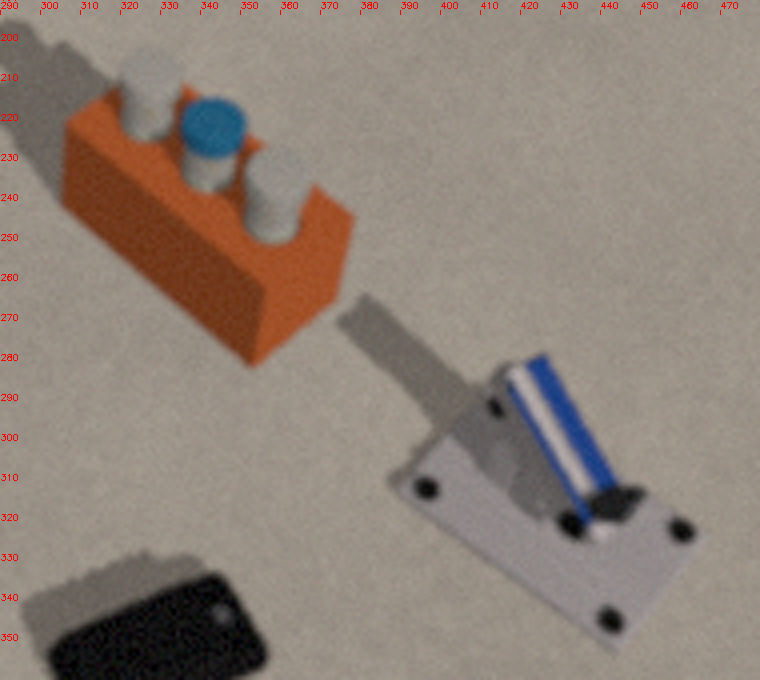

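View pics/sd_rs.png

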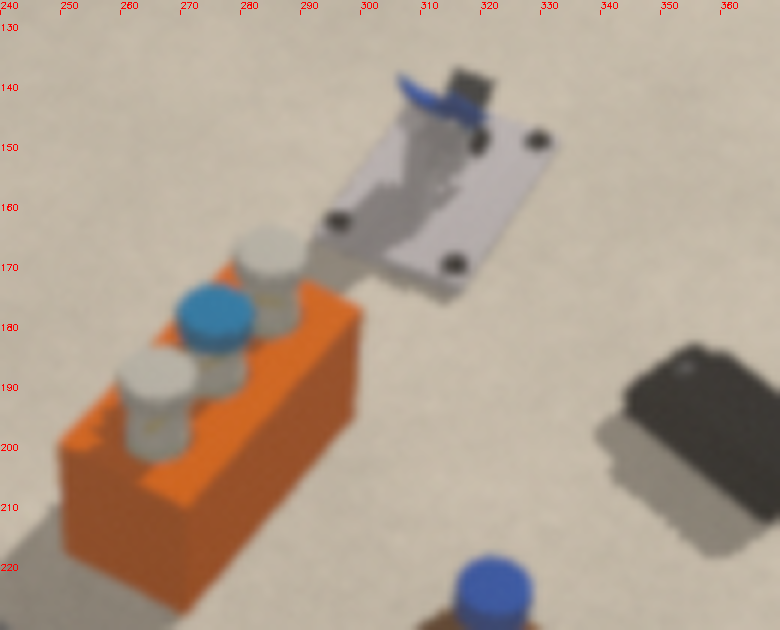

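View pics/sc_b.png

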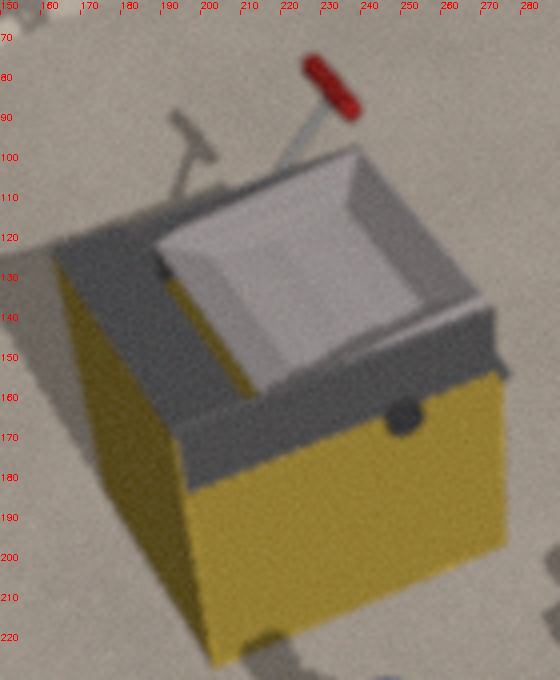

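View pics/sd_b.png

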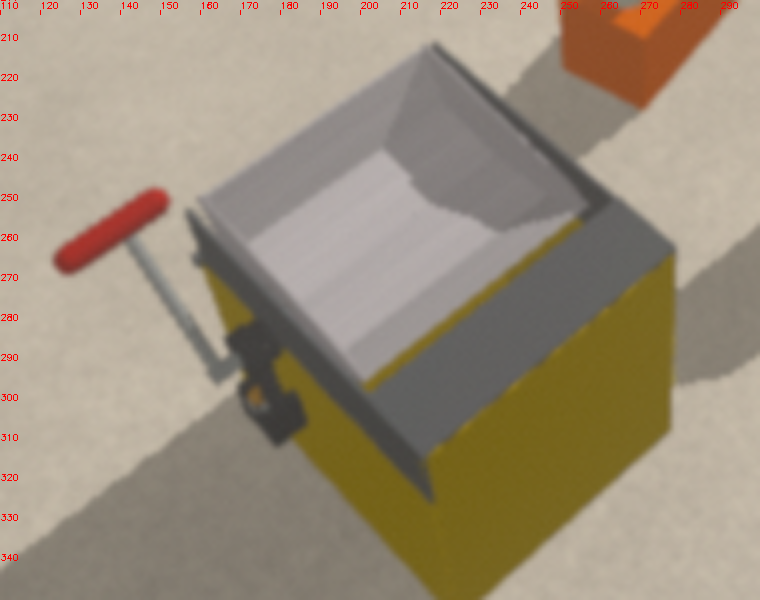

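```bash
cat > fit.py <<'E'
from h import *
from scipy.optimize import least_squares
def fit(obs,x0,extra=0,ex0=()):
    # obs: (cam,(u,v),fn(ex)->local pt)
    def P(p,l):
        c,s=np.cos(p[2]),np.sin(p[2]); return np.array([p[0]+c*l[0]-s*l[1],p[1]+s*l[0]+c*l[1],l[2]])
    def r(p):
        return np.concatenate([proj(n,P(p,l(p[3:]) if callable(l) else l))-uv for n,uv,l in obs])
    s=least_squares(r,list(x0)+list(ex0),loss='soft_l1',f_scale=1.0)
    return s.x,r(s.x).reshape(-1,2)
rk=[("scene",(306.25,220.5),(.036,-.078,.08)),("scene",(356.5,262.5),(.036,.078,.08)),("scene",(378.25,244.5),(-.036,.078,.08)),
("scene",(305.5,241.25),(.036,-.078,0)),("scene",(353,281.75),(.036,.078,0)),("scene",(373.75,265),(-.036,.078,0)),
("side",(250,198.8),(-.036,-.078,.08)),("side",(270.7,209.5),(.036,-.078,.08)),("side",(300.3,176.8),(.036,.078,.08)),
("side",(251,217),(-.036,-.078,0)),("side",(270.7,227.3),(.036,-.078,0)),("side",(298.8,194.7),(.036,.078,0))]
bn=[("scene",(203.25,226.75),(.137,.086,0)),("scene",(276.75,196.25),(-.068,.086,0)),("scene",(163,122.5),(.137,-.086,.205)),("scene",(193.75,168.75),(.137,.086,.205)),
("scene",(250.75,164),(0,.09,.15)),("side",(279,262.5),(.137,.086,.205)),("side",(217,314),(.137,-.086,.205)),("side",(277,307.5),(.137,.086,0)),
("side",(138,257.5),(-.065,-.123,.22)),("scene",(233,82),(-.065,-.123,.22))]
A=lambda sx,sy:(lambda e:(sx*e[0],sy*e[1],.009))
st=[("scene",(387,308.75),(-.07,-.045,.008)),("scene",(443.75,352.5),(.07,-.045,.004)),("scene",(464.25,323.75),(.07,.045,.008)),
("side",(333.3,149.2),(.07,-.045,.008)),("side",(314.2,175.8),(-.07,-.045,.0)),("side",(291.7,164.2),(-.07,.045,.008)),
("scene",(413.75,292),A(-1,1)),("scene",(396.75,312),A(-1,-1)),("scene",(460.25,322.5),A(1,1)),("scene",(442.75,345),A(1,-1)),
("side",(329.7,148.3),A(1,-1)),("side",(296.3,162),A(-1,1)),("side",(315.8,169.2),A(-1,-1))]
if __name__=="__main__":
    for nm,o,x0,ex in [("rack",rk,(.487,.10,0),()),("bin",bn,(.5367,-.22,0),()),("stand",st,(.47,.34,1.57),(.055,.032))]:
        p,r=fit(o,x0,ex0=ex); print(nm,p.round(4)); print(r.round(1).tolist())
    for n in ["scene","side"]: c=cal(n); print(n,(-np.array(c['R']).T@c['t']).round(3))
E
python3 fit.py
```

```text
rack [0.4901 0.1034 0.0262]
[[-0.5, 0.1], [-0.3, -0.2], [0.3, -0.3], [-0.8, 0.7], [-0.5, 1.0], [0.1, 0.0], [-0.8, -0.5], [0.0, -0.3], [0.0, -1.2], [-0.8, -0.4], [-0.0, 0.1], [0.1, -0.5]]
bin [ 0.5353 -0.226  -0.1837]
[[0.1, 1.0], [-0.2, 0.0], [-1.2, -0.3], [-1.1, -0.8], [0.4, 0.7], [0.2, -2.0], [-1.9, -0.2], [0.7, -0.8], [-0.5, -0.4], [-0.7, -0.3]]
stand [0.4705 0.3514 1.6864 0.0576 0.0347]
[[0.9, 2.9], [-0.3, 0.6], [2.4, -0.5], [0.2, -1.8], [2.0, -1.3], [-0.4, -0.8], [-0.1, -0.7], [-1.3, -0.3], [-1.1, 0.2], [-1.2, -0.1], [-0.4, 0.0], [-0.4, -0.1], [-0.6, -0.2]]
scene [1.082 0.588 1.037]
side [ 0.946 -0.568  0.928]
```

{"name": "carry_out", "arguments": {"deltas": [1, 0, 0, -1, -6.63, 1, 0, 0, -1, -6.63, 1, 0, 0, -1, -6.63, 1, 0, 0, -1, -6.63, 1, 0, 0, -1, -6.63, 1, 0, 0, -1, -6.63, 1, 0, 0, -1, -6.63, 1, 0, 0, -1, -6.63, 1, 0, 0, -1, -6.63, 1, 0, 0, -1, -6.63], "newtons": 20}}

```text
clock: 2.28
position: [0.266, -0.5655, 0.3318]
tool_rot: [3.142, 0.0, 0.032]
force: [0.0, -0.2, 0.7]
grip_width: 0.0853
```

```bash
cat > go.py <<'E'
import sys
from h import *
# usage: go.py x y z yaw nrows ; prints tool deltas
def plan(x,y,z,yaw=None):
    s=status.observe(); p=s['position'];psi=s['tool_rot'][2]
    d=np.array([x,y,z])-p; c,sn=np.cos(psi),np.sin(psi)
    t=100*np.array([d[0]*c+d[1]*sn,d[0]*sn-d[1]*c,-d[2]])
    print('t',round(s['clock'],2),'pos',p.round(4),'rot',np.round(s['tool_rot'],4),'F',s['force'].round(1),'w',round(s['grip_width'],4))
    print('tool cm',t.round(2),'norm',np.linalg.norm(t).round(1), 'turn deg',None if yaw is None else np.degrees((psi-yaw+np.pi)%(2*np.pi)-np.pi).round(2))
if __name__=="__main__":
    a=[float(v) for v in sys.argv[1:]]; plan(*a)
E
python3 - <<'E'
from h import *
X,e=tri([("scene",(343.2,219.5)),("side",(276.2,176))]); print(X,e)
E
python3 go.py 0.44 0.103 0.33 0.026
```

```text
[0.49131538 0.10339371 0.12439864] [np.float64(1.0114578200897886), np.float64(1.011457820089838)]
t 2.28 pos [ 0.266  -0.5655  0.3318] rot [3.1415e+00 1.0000e-04 3.1700e-02] F [ 0.  -0.2  0.7] w 0.0853
tool cm [ 19.51 -66.27   0.18] norm 69.1 turn deg 0.33
```

{"name": "carry_out", "arguments": {"deltas": [1, 1.08, -3.68, 0.1, 0, 1, 1.08, -3.68, 0.1, 0, 1, 1.08, -3.68, 0.1, 0, 1, 1.08, -3.68, 0.1, 0, 1, 1.08, -3.68, 0.1, 0, 1, 1.08, -3.68, 0.1, 0, 1, 1.08, -3.68, 0.1, 0, 1, 1.08, -3.68, 0.1, 0, 1, 1.08, -3.68, 0.1, 0, 1, 1.08, -3.68, 0.1, 0, 1, 1.08, -3.68, 0.1, 0, 1, 1.08, -3.68, 0.1, 0, 1, 1.08, -3.68, 0.1, 0, 1, 1.08, -3.68, 0.1, 0, 1, 1.08, -3.68, 0.1, 0, 1, 1.08, -3.68, 0.1, 0, 1, 1.08, -3.68, 0.1, 0, 1, 1.08, -3.68, 0.1, 0, 1, 0, 0, 0, 0.3]}}

```text
clock: 3.87
position: [0.4436, 0.1085, 0.3136]
tool_rot: [-3.138, -0.001, 0.028]
force: [0.2, 0.9, -0.4]
grip_width: 0.0857
```

```bash
python3 - <<'E'
from h import *
c=calibration("wrist"); im=grab_frame("wrist"); cv2.imwrite("pics/w1.png",im[:,:,::-1])
print(c['t'],proj("wrist",np.array([[.4905,.1034,.123],[.465,.396,.045]]),c))
for t in ["tube","rack"]:
  print([(d['xy'],d['p']) for d in regions_of("wrist",t)][:4])
E
python3 go.py 0.49 0.103 0.20 0.026
```

```text
[-0.44728286  0.02921496  0.48615703] [[321.08608566 195.41601187]
 [300.21643865 -37.13701527]]
[([317.8, 191.7], 0.81), ([315.0, 234.0], 0.72), ([320.9, 150.3], 0.58)]
[]
t 4.02 pos [0.443  0.1017 0.3131] rot [3.1415e+00 4.0000e-04 2.1800e-02] F [-0.1  0.4  0.1] w 0.0853
tool cm [ 4.7  -0.03 11.31] norm 12.3 turn deg -0.24
```

View pics/w1.png

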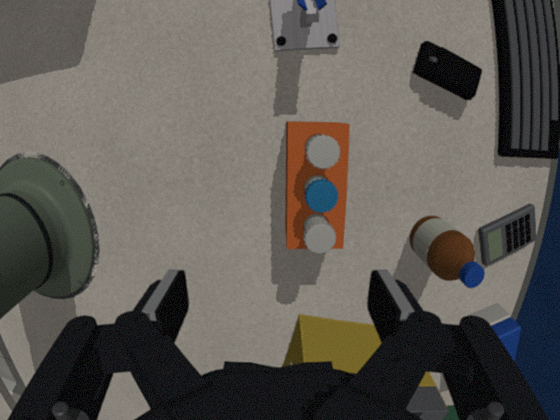

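{"name": "carry_out", "arguments": {"deltas": [1, 1.19, -0.05, 1.5, 0, 1, 1.19, -0.05, 1.5, 0, 1, 1.19, -0.05, 1.5, 0, 1, 1.19, -0.05, 1.5, -0.2, 1, 0, 0, 2.5, 0, 1, 0, 0, 2.5, 0, 1, 0, 0, 2, 0, 1, 0, 0, 0, 0, 1, 0, 0, 0, 0]}}

```text
clock: 4.77
position: [0.4904, 0.1036, 0.1834]
tool_rot: [3.141, 0.001, 0.023]
force: [-0.3, -0.2, 0.4]
grip_width: 0.0855
```

```bash
python3 - <<'E'
from h import *
c=calibration("wrist"); im=grab_frame("wrist"); cv2.imwrite("pics/w2.png",im[:,:,::-1])
print(proj("wrist",np.array([[.4905,.1034,.123],[.4653,.396,.045]]),c))
E
python3 go.py 0.4905 0.1034 0.097 0.026
```

```text
[[277.45250082 232.94074239]
 [258.12353988 -97.8154665 ]]
t 4.82 pos [0.491  0.104  0.1843] rot [ 3.1414e+00 -6.0000e-04  2.3300e-02] F [0.4 0.4 0.5] w 0.0854
tool cm [-0.05  0.06  8.73] norm 8.7 turn deg -0.15
```

View pics/w2.png

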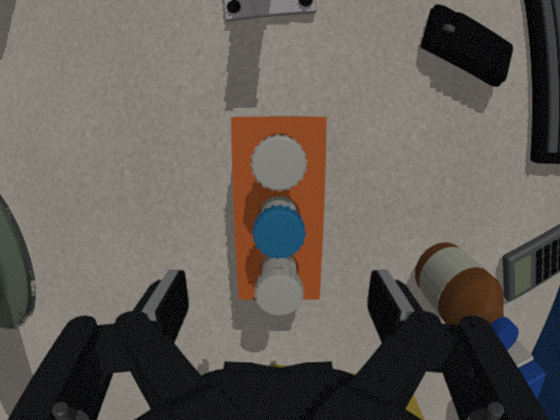

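{"name": "carry_out", "arguments": {"deltas": [1, 0, 0, 2.5, 0, 1, 0, 0, 2.5, 0, 1, 0, 0, 2.2, 0, 1, 0, 0, 1.5, 0, 1, 0, 0, 0, 0, -1, 0, 0, 0, 0, -1, 0, 0, 0, 0, -1, 0, 0, 0, 0, -1, 0, 0, 0, 0, -1, 0, 0, 0, 0, -1, 0, 0, 0, 0], "newtons": 25}}

```text
clock: 5.73
position: [0.4914, 0.1048, 0.0974]
tool_rot: [-3.141, -0.002, 0.024]
force: [-0.7, -0.5, 11.6]
grip_width: 0.0341
```

```bash
python3 go.py 0.4905 0.1034 0.097 0.026; python3 - <<'E'
from h import *
c=calibration("wrist"); im=grab_frame("wrist"); cv2.imwrite("pics/w3.png",im[:,:,::-1])
E
```

```text
t 5.73 pos [0.4914 0.1048 0.0974] rot [-3.1415e+00 -1.8000e-03  2.4200e-02] F [-0.7 -0.5 11.6] w 0.0341
tool cm [-0.09  0.14  0.04] norm 0.2 turn deg -0.1
```

View pics/w3.png

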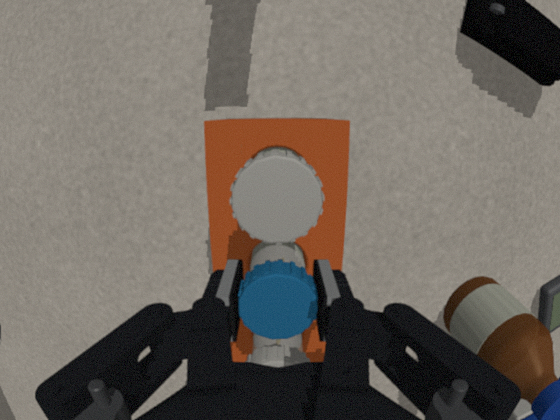

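{"name": "carry_out", "arguments": {"deltas": [-1, 0, 0, -0.5, 0, -1, 0, 0, -1.5, 0, -1, 0, 0, -2.5, 0, -1, 0, 0, -2.5, 0, -1, 0, 0, -2.5, 0, -1, 0, 0, -2.5, 0, -1, 0, 0, -2.5, 0, -1, 0, 0, -1.5, 0, -1, -0.3, -2, 0, 0, -1, -0.3, -3, 0, 0, -1, -0.3, -3, 0, 0, -1, -0.3, -3, 0, -1.5, -1, -0.3, -2, 0, -2, -1, -0.3, -1, 0, -1.5, -1, 0, 0, 0, 0, -1, 0, 0, 0, 0]}}

```text
clock: 7.12
position: [0.468, 0.2434, 0.2564]
tool_rot: [3.141, 0.0, 0.112]
force: [-0.4, -1.0, -0.9]
grip_width: 0.0343
```

```bash
python3 go.py 0.4653 0.3 0.25 0.115; python3 - <<'E'
from h import *
c=calibration("wrist"); im=grab_frame("wrist"); cv2.imwrite("pics/w4.png",im[:,:,::-1])
np.save('pics/w4c.npy',c,allow_pickle=True)
p=[.4705,.3514,1.6864]
def P(l): return [p[0]+np.cos(p[2])*l[0]-np.sin(p[2])*l[1],p[1]+np.sin(p[2])*l[0]+np.cos(p[2])*l[1],l[2]]
for l in [(-.0576,-.0347,.009),(-.0576,.0347,.009),(.0576,-.0347,.009),(.0576,.0347,.009),(.045,0,.045)]: print(l,proj("wrist",np.array(P(l)),c))
for n in ["scene","side"]: cv2.imwrite(f"pics/{n}4.png",grab_frame(n)[:,:,::-1])
E
```

```text
t 7.12 pos [0.468  0.2434 0.2564] rot [3.1412e+00 2.0000e-04 1.1160e-01] F [-0.4 -1.  -0.9] w 0.0343
tool cm [ 0.36 -5.65  0.64] norm 5.7 turn deg -0.2
(-0.0576, -0.0347, 0.009) [318.6002195  138.16244879]
(-0.0576, 0.0347, 0.009) [260.58774337 137.9995502 ]
(0.0576, -0.0347, 0.009) [318.94327842  43.84509074]
(0.0576, 0.0347, 0.009) [260.04500295  43.28253512]
(0.045, 0, 0.045) [290.8640259   47.07509791]
```

View pics/w4.png

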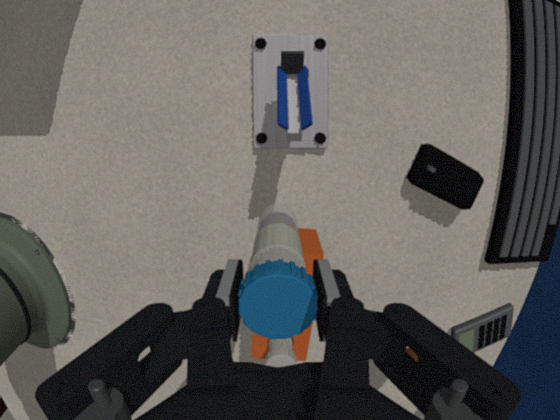

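View pics/side4.png

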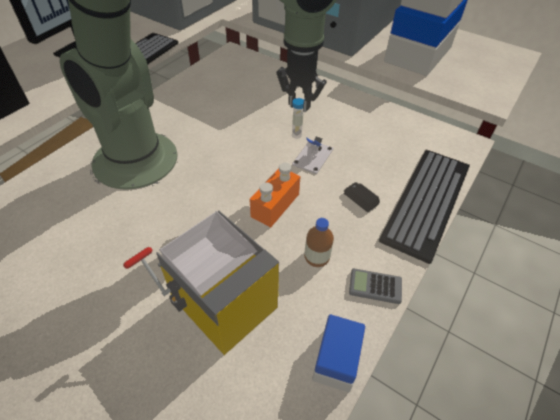

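{"name": "carry_out", "arguments": {"deltas": [-1, 0.26, -2, 0, -0.2, -1, 0.26, -2, 0.5, 0, -1, 0.26, -2, 1, 0, -1, 0.26, -2, 1, 0, -1, 0.26, -2, 1, 0, -1, 0.26, -2, 1, 0, -1, 0, 0, 1, 0, -1, 0, 0, 1, 0, -1, 0, 0, 1, 0, -1, 0, 0, 0, 0, -1, 0, 0, 0, 0], "newtons": 20}}

```text
clock: 8.18
position: [0.4703, 0.3638, 0.1811]
tool_rot: [3.141, 0.0, 0.114]
force: [0.8, 0.8, 0.1]
grip_width: 0.0342
```

```bash
python3 go.py 0.4701 0.3648 0.171 0.115; python3 - <<'E'
from h import *
c=calibration("wrist"); im=grab_frame("wrist"); cv2.imwrite("pics/w5.png",im[:,:,::-1])
a=[]
for n,(x0,y0) in {"scene":(360,200),"side":(240,70)}.items():
    im=grab_frame(n)[:,:,::-1]; a.append(cv2.resize(im[y0:y0+140,x0:x0+130],None,fx=3,fy=3,interpolation=cv2.INTER_CUBIC))
cv2.imwrite("pics/ss5.png",np.hstack(a))
E
```

```text
t 8.18 pos [0.4703 0.3638 0.1811] rot [3.1409e+00 5.0000e-04 1.1380e-01] F [0.8 0.8 0.1] w 0.0342
tool cm [-0.   -0.1   1.01] norm 1.0 turn deg -0.07
```

View pics/w5.png

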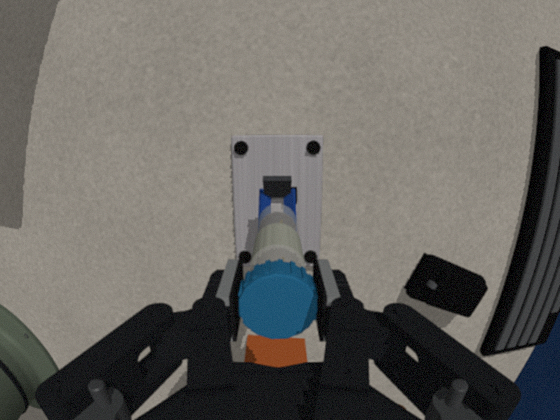

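View pics/ss5.png

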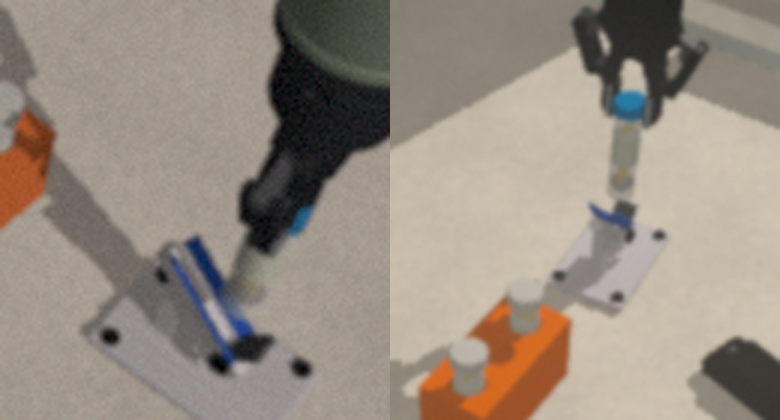

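{"name": "carry_out", "arguments": {"deltas": [-1, 0, 0, 0.5, 0, -1, 0, 0, 0.5, 0, -1, 0, 0, 0.4, 0, -1, 0, 0, 0.3, 0, -1, 0, 0, 0.2, 0, -1, 0, 0, 0, 0]}}

```text
clock: 8.83
position: [0.4697, 0.3648, 0.1617]
tool_rot: [3.141, 0.001, 0.115]
force: [-0.7, 0.2, -1.6]
grip_width: 0.0339
```

{"name": "carry_out", "arguments": {"deltas": [-1, 0, 0, 0.2, 0, -1, 0, 0, 0.2, 0, -1, 0, 0, 0, 0]}}

```text
clock: 9.08
position: [0.4699, 0.3648, 0.158]
tool_rot: [3.141, 0.0, 0.115]
force: [0.1, 0.3, -0.2]
grip_width: 0.0342
```

{"name": "carry_out", "arguments": {"deltas": [-1, 0, 0, 0.2, 0, -1, 0, 0, 0.2, 0, -1, 0, 0, 0, 0]}}

```text
clock: 9.33
position: [0.4699, 0.3648, 0.154]
tool_rot: [3.141, 0.0, 0.115]
force: [-0.4, 0.6, 0.3]
grip_width: 0.0336
```

{"name": "carry_out", "arguments": {"deltas": [-1, 0, 0, 0.2, 0, -1, 0, 0, 0.1, 0, -1, 0, 0, 0, 0]}}

```text
clock: 9.58
position: [0.4699, 0.3651, 0.1513]
tool_rot: [-3.141, -0.0, 0.115]
force: [0.1, 0.5, 0.6]
grip_width: 0.0337
```

{"name": "carry_out", "arguments": {"deltas": [-1, 0, 0, 0.2, 0, -1, 0, 0, 0.2, 0, -1, 0, 0, 0, 0]}}

```text
clock: 9.83
position: [0.4699, 0.3652, 0.1473]
tool_rot: [-3.141, -0.0, 0.115]
force: [0.4, 1.5, -0.6]
grip_width: 0.0339
```

```bash
python3 - <<'E'
from h import *
a=[]
for n,(x0,y0) in {"scene":(360,200),"side":(240,70)}.items():
    im=grab_frame(n)[:,:,::-1]; a.append(cv2.resize(im[y0:y0+140,x0:x0+130],None,fx=3,fy=3,interpolation=cv2.INTER_CUBIC))
cv2.imwrite("pics/ss6.png",np.hstack(a))
E
```

```text
(no output)
```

View pics/ss6.png

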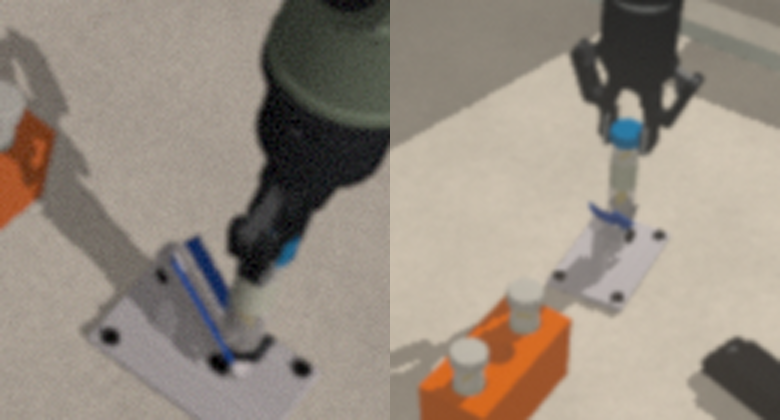

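```bash
python3 - <<'E'
from h import *
for a,b in [((456,284),(319,114)),((442.7,313),(317.7,138))]:
    X,e=tri([("scene",a),("side",b)]); d=X[:2]-[.4717,.3514]; print(X.round(4),np.round(e,1),'stand X',(-.115*d[0]+.993*d[1]).round(4))
print(proj("side",np.array([.4699,.3652,.166])),proj("side",np.array([.4699,.3652,.056])),proj("scene",np.array([.4699,.3652,.166])),proj("scene",np.array([.4699,.3652,.056])))
E
```

```text
[0.4629 0.3758 0.1579] [1.4 1.4] stand X 0.0252
[0.4687 0.3781 0.0615] [1.2 1.2] stand X 0.0269
[319.14183043 113.96194908] [316.0632856  141.81337675] [449.8079542  280.66659304] [437.14568345 310.08043091]
```

{"name": "carry_out", "arguments": {"deltas": [-1, 0, 0.4, 0, 0, -1, 0, 0.5, 0, 0, -1, 0, 0.5, 0, 0, -1, 0, 0.5, 0, 0, -1, 0, 0.5, 0, 0, -1, 0, 0.5, 0, 0, -1, 0, 0, 0, 0]}}

```text
clock: 10.52
position: [0.4736, 0.3348, 0.1473]
tool_rot: [3.141, 0.0, 0.114]
force: [-1.0, 0.8, 1.7]
grip_width: 0.034
```

```bash
cat > ss.py <<'E'
import sys
from h import *
a=[]
for n,(x0,y0) in {"scene":(370,200),"side":(250,70)}.items():
    im=grab_frame(n)[:,:,::-1]; a.append(cv2.resize(im[y0:y0+140,x0:x0+100],None,fx=4,fy=4,interpolation=cv2.INTER_CUBIC))
cv2.imwrite(sys.argv[1],np.hstack(a))
s=status.observe(); p=s['position']; d=p[:2]-[.4717,.3514]
print('t',s['clock'].round(2),'stand X',(-.115*d[0]+.993*d[1]).round(4),'Y',(-.993*d[0]-.115*d[1]).round(4),'Zgrasp',(p[2]+.0187).round(4),'F',s['force'].round(1),'M',s['moment'].round(2))
E
python3 ss.py pics/ss7.png
```

```text
Traceback (most recent call last):
  File "ss.py", line 8, in <module>
    print('t',s['clock'].round(2),'stand X',(-.115*d[0]+.993*d[1]).round(4),'Y',(-.993*d[0]-.115*d[1]).round(4),'Zgrasp',(p[2]+.0187).round(4),'F',s['force'].round(1),'M',s['moment'].round(2))
              ^^^^^^^^^^^^^^^^
AttributeError: 'float' object has no attribute 'round'
```

View pics/ss7.png

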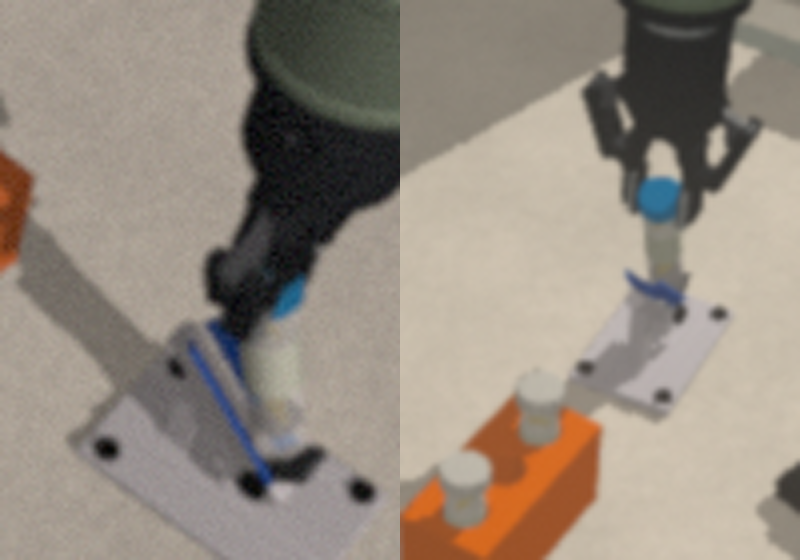

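{"name": "carry_out", "arguments": {"deltas": [-1, 0, 0.5, 0.1, 0, -1, 0, 0.5, 0.2, 0, -1, 0, 0.5, 0.2, 0, -1, 0, 0.4, 0.2, 0, -1, 0, 0.4, 0.2, 0, -1, 0, 0.4, 0.2, 0, -1, 0, 0, 0, 0]}}

```text
clock: 11.2
position: [0.4765, 0.3081, 0.1358]
tool_rot: [3.141, 0.001, 0.114]
force: [-0.5, -0.3, 1.1]
grip_width: 0.0338
```

```bash
sed -i "s/s\['clock'\].round(2)/round(s['clock'],2)/" ss.py
python3 ss.py pics/ss8.png
```

```text
t 11.3 stand X -0.0425 Y 0.0002 Zgrasp 0.1549 F [-0.1  0.3  0.5] M [ 0.1   0.01 -0.04]
```

View pics/ss8.png

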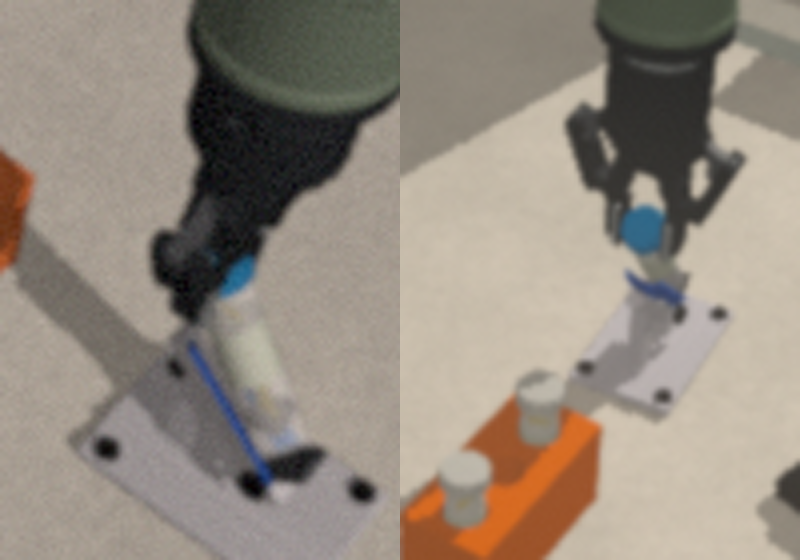

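{"name": "carry_out", "arguments": {"deltas": [-1, 0, 0.3, 0.25, 0, -1, 0, 0.3, 0.25, 0, -1, 0, 0.3, 0.25, 0, -1, 0, 0.1, 0.2, 0, -1, 0, 0, 0, 0]}}

```text
clock: 11.72
position: [0.4775, 0.2988, 0.1263]
tool_rot: [3.141, 0.001, 0.115]
force: [0.7, 0.9, -0.1]
grip_width: 0.034
```

```bash
python3 ss.py pics/ss9.png
```

```text
t 11.82 stand X -0.0523 Y 0.0003 Zgrasp 0.1454 F [0.  0.8 0.4] M [ 0.22  0.04 -0.02]
```

View pics/ss9.png

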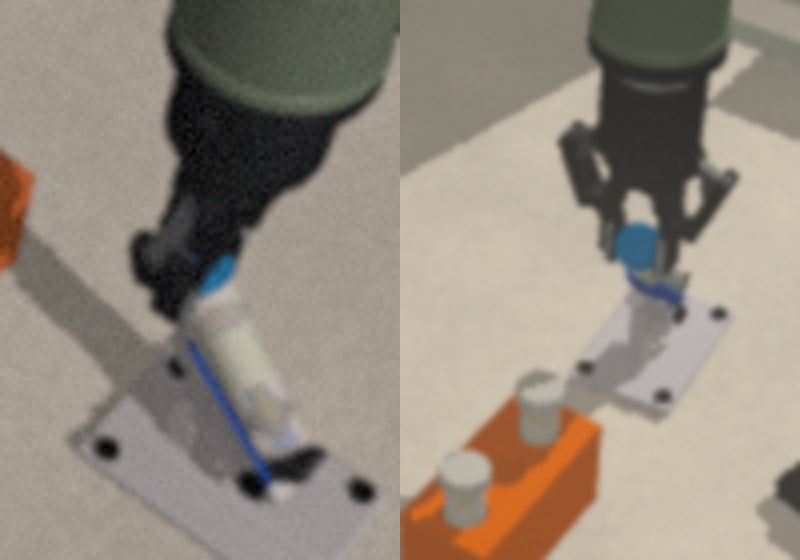

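{"name": "carry_out", "arguments": {"deltas": [-1, 0, -0.2, 0.25, 0, -1, 0, -0.2, 0.25, 0, -1, 0, -0.2, 0.2, 0, -1, 0, 0, 0, 0]}}

```text
clock: 12.15
position: [0.4765, 0.306, 0.1194]
tool_rot: [-3.141, 0.0, 0.116]
force: [0.2, 1.6, -0.2]
grip_width: 0.0338
```

{"name": "carry_out", "arguments": {"deltas": [-1, 0, -0.15, 0.15, 0, -1, 0, -0.1, 0.1, 0, -1, 0, 0, 0, 0]}}

```text
clock: 12.4
position: [0.4765, 0.3079, 0.1171]
tool_rot: [3.141, 0.0, 0.115]
force: [-0.2, -0.2, 0.4]
grip_width: 0.0339
```

{"name": "carry_out", "arguments": {"deltas": [-1, 0, -0.1, 0.1, 0, -1, 0, -0.1, 0.1, 0, -1, 0, 0, 0, 0]}}

```text
clock: 12.65
position: [0.4771, 0.308, 0.1154]
tool_rot: [3.139, -0.0, 0.114]
force: [0.8, -10.6, 10.9]
grip_width: 0.034
```

{"name": "carry_out", "arguments": {"deltas": [-1, 0, 0, 0, 0, -1, 0, 0, 0, 0, -1, 0, 0, 0, 0]}}

```text
clock: 12.9
position: [0.4771, 0.3081, 0.1155]
tool_rot: [3.139, -0.001, 0.114]
force: [0.7, -10.1, 10.5]
grip_width: 0.034
```

```bash
python3 ss.py pics/ss10.png
```

```text
t 13.0 stand X -0.0436 Y -0.0003 Zgrasp 0.1342 F [ 1.4 -8.9 10.5] M [-1.91 -0.24  0.01]
```

View pics/ss10.png

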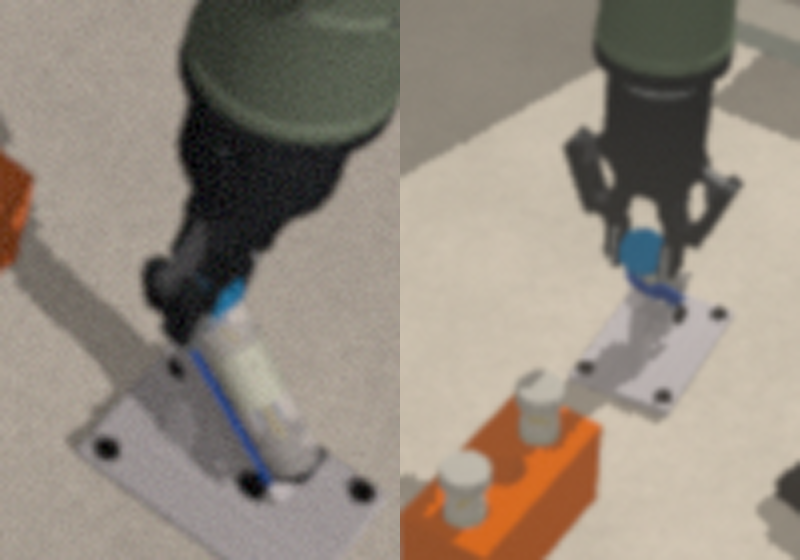

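{"name": "carry_out", "arguments": {"deltas": [0.0, 0, 0, 0, 0, 0.3, 0, 0, 0, 0, 0.5, 0, 0, 0, 0, 0.5, 0, 0, 0, 0, 0.5, 0, 0, 0, 0, 0.5, 0, 0, 0, 0, 0.5, 0, 0, 0, 0, 0.5, 0, 0, 0, 0, 0.5, 0, 0, 0, 0]}}

```text
clock: 13.75
position: [0.4763, 0.3098, 0.1153]
tool_rot: [-3.142, 0.0, 0.115]
force: [0.2, -0.0, 0.5]
grip_width: 0.064
```

```bash
python3 ss.py pics/ss11.png; python3 - <<'E'
from h import *
im=grab_frame("wrist"); cv2.imwrite("pics/w11.png",im[:,:,::-1])
E
```

```text
t 13.85 stand X -0.0418 Y 0.0002 Zgrasp 0.134 F [ 0.7 -0.7  0.3] M [-0.02  0.    0.  ]
```

View pics/ss11.png

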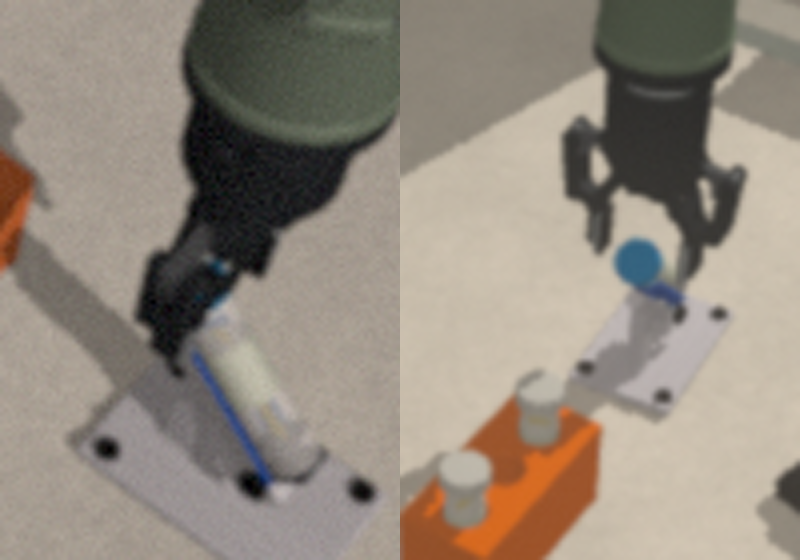

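View pics/w11.png

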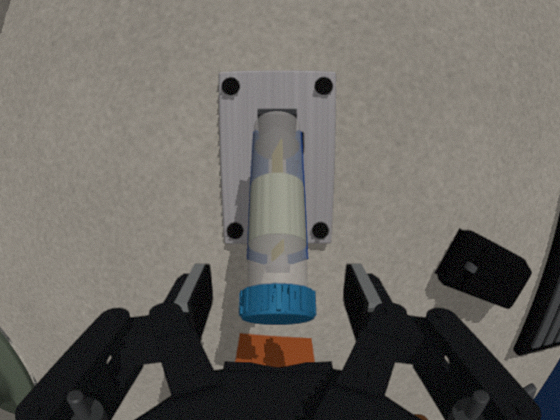

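{"name": "carry_out", "arguments": {"deltas": [0.5, 0, -0.67, 0.56, 0, 0.5, 0, -0.67, 0.56, 0, 0.5, 0, -0.67, 0.56, 0, 0.5, 0, -0.67, 0.56, 0, 0.5, 0, -0.67, 0.56, 0, 0.5, 0, 0, 0, 0, -1, 0, 0, 0, 0, -1, 0, 0, 0, 0, -1, 0, 0, 0, 0, -1, 0, 0, 0, 0, -1, 0, 0, 0, 0], "newtons": 25}}

```text
clock: 14.82
position: [0.4723, 0.3428, 0.0876]
tool_rot: [3.142, 0.0, 0.115]
force: [-5.1, -2.0, 5.2]
grip_width: 0.0275
```

```bash
python3 ss.py pics/ss12.png; python3 - <<'E'
from h import *
im=grab_frame("wrist"); cv2.imwrite("pics/w12.png",im[:,:,::-1])
E
```

```text
t 14.92 stand X -0.0086 Y 0.0004 Zgrasp 0.1063 F [-4.7 -2.7  6.2] M [-0.45  1.04 -0.04]
```

View pics/ss12.png

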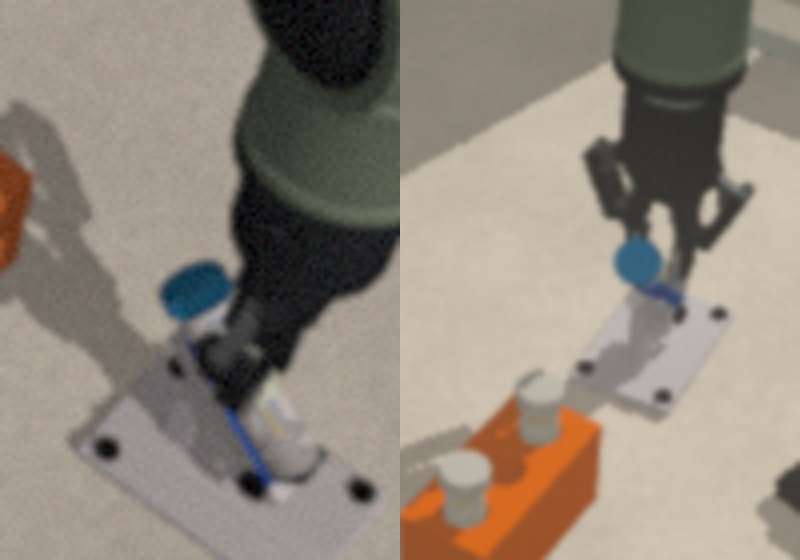

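View pics/w12.png

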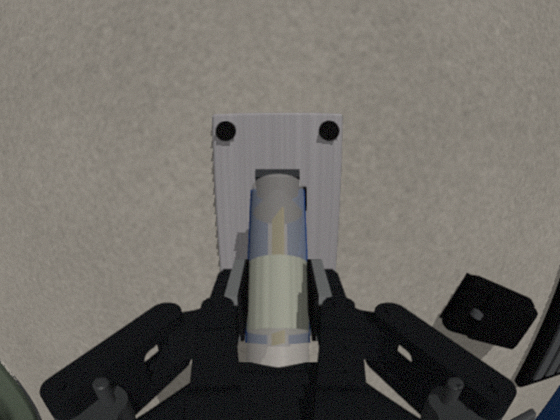

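{"name": "carry_out", "arguments": {"deltas": [-1, 0, 0, -0.5, 0, -1, 0, 0, -1, 0, -1, 0, 0, -2, 0, -1, 0, 0, -3, 0, -1, 0, 0, -3, 0, -1, 0, 0, -3, 0, -1, 0, 0, -3, 0, -1, 0, 0, -3, 3, -1, 0, 0, -2, 7, -1, 0, 0, -1, 7.1, -1, 0, 0, 0, 0]}}

```text
clock: 15.88
position: [0.473, 0.3437, 0.3057]
tool_rot: [-3.138, -0.003, -0.19]
force: [0.1, 0.8, -1.5]
grip_width: 0.0275
```

```bash
python3 go.py 0.5353 -0.226 0.30 -0.184; python3 - <<'E'
from h import *
a=[]
for n,(x0,y0) in {"scene":(370,140),"side":(240,20)}.items():
    im=grab_frame(n)[:,:,::-1]; a.append(cv2.resize(im[y0:y0+140,x0:x0+130],None,fx=3,fy=3,interpolation=cv2.INTER_CUBIC))
cv2.imwrite("pics/ss13.png",np.hstack(a))
E
```

```text
t 15.88 pos [0.473  0.3437 0.3057] rot [-3.1385 -0.0034 -0.19  ] F [ 0.1  0.8 -1.5] w 0.0275
tool cm [16.87 54.77  0.57] norm 57.3 turn deg -0.34
```

View pics/ss13.png

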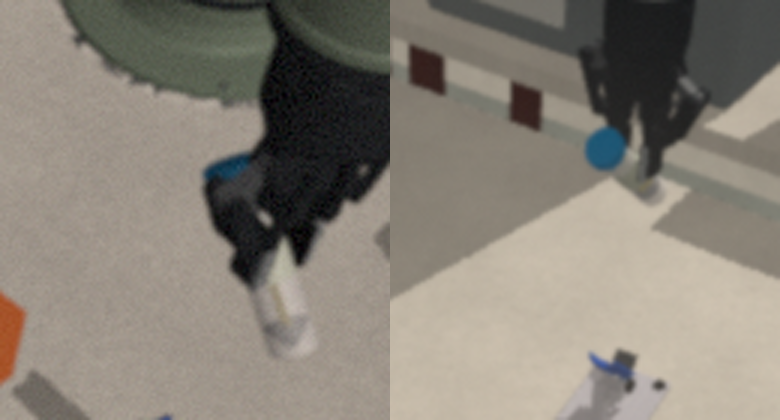

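{"name": "carry_out", "arguments": {"deltas": [-1, 0.6, 2, 0, 0, -1, 1.1, 3.5, 0, 0, -1, 1.1, 3.5, 0, 0, -1, 1.1, 3.5, 0, 0, -1, 1.1, 3.5, 0, 0, -1, 1.1, 3.5, 0, 0, -1, 1.1, 3.5, 0, 0, -1, 1.1, 3.5, 0, 0, -1, 1.1, 3.5, 0, 0, -1, 1.1, 3.5, 0, 0, -1, 1.1, 3.5, 0, 0, -1, 1.1, 3.5, 0, 0, -1, 1.1, 3.5, 0, 0, -1, 1.1, 3.5, 0, 0, -1, 1.1, 3.5, 0, 0, -1, 0.87, 3, 0, 0, -1, 0, 0.77, 0, 0, -1, 0, 0, 0, 0, -1, 0, 0, 0, 0]}}

```text
clock: 17.57
position: [0.538, -0.2259, 0.3012]
tool_rot: [-3.141, 0.002, -0.181]
force: [0.2, 1.1, -1.4]
grip_width: 0.0281
```

```bash
python3 go.py 0.5353 -0.226 0.26 -0.184; cat > sb.py <<'E'
import sys
from h import *
a=[]
for n,(x0,y0) in {"scene":(150,20),"side":(110,160)}.items():
    im=grab_frame(n)[:,:,::-1]; a.append(cv2.resize(im[y0:y0+190,x0:x0+130] if n=="scene" else im[y0:y0+190,x0+10:x0+140],None,fx=3,fy=3,interpolation=cv2.INTER_CUBIC))
cv2.imwrite(sys.argv[1],np.hstack(a))
s=status.observe(); p=s['position']; d=p[:2]-[.5353,-.226]; c,sn=np.cos(-.184),np.sin(-.184)
print('t',round(s['clock'],2),'bin X',(c*d[0]+sn*d[1]).round(4),'Y',(-sn*d[0]+c*d[1]).round(4),'Ztcp',p[2].round(4),'F',s['force'].round(1),'M',s['moment'].round(2),'yaw',s['tool_rot'][2].round(3))
E
python3 sb.py pics/sb1.png
```

```text
t 17.57 pos [ 0.538  -0.2259  0.3012] rot [-3.1407e+00  1.8000e-03 -1.8070e-01] F [ 0.2  1.1 -1.4] w 0.0281
tool cm [-0.26  0.06  4.12] norm 4.1 turn deg 0.19
t 17.67 bin X 0.0029 Y 0.0017 Ztcp 0.3019 F [ 0.2  1.1 -0.4] M [-0.01 -0.04 -0.01] yaw -0.18
```

View pics/sb1.png

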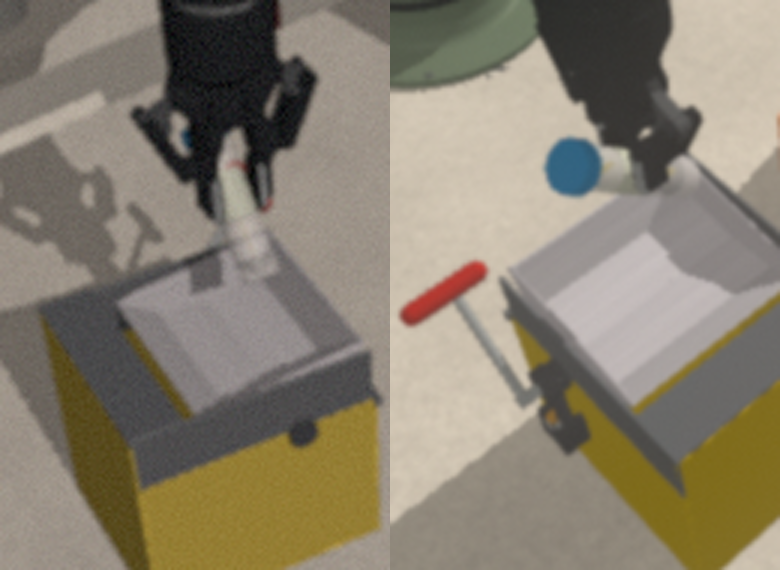

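{"name": "carry_out", "arguments": {"deltas": [-1, -0.15, 0, 1, 0, -1, -0.15, 0, 2, 0, -1, 0, 0, 2, 0, -1, 0, 0, 2, 0, -1, 0, 0, 1, 0, -1, 0, 0, 0.8, 0, -1, 0, 0, 0.4, 0, -1, 0, 0, 0, 0], "newtons": 22}}

```text
clock: 18.33
position: [0.5355, -0.2254, 0.21]
tool_rot: [-3.141, 0.0, -0.183]
force: [-0.5, 0.2, 0.1]
grip_width: 0.0276
```

{"name": "carry_out", "arguments": {"deltas": [-1, 0, 0, 0.3, 0, -1, 0, 0, 0.3, 0, -1, 0, 0, 0.2, 0, -1, 0, 0, 0, 0]}}

```text
clock: 18.67
position: [0.5362, -0.2271, 0.2036]
tool_rot: [3.14, -0.003, -0.184]
force: [-1.2, -5.6, 11.6]
grip_width: 0.0278
```

{"name": "carry_out", "arguments": {"deltas": [-1, 0, 0, 0.3, 0, -1, 0, 0, 0.3, 0, -1, 0, 0, 0.2, 0, -1, 0, 0, 0, 0]}}

```text
clock: 19.0
position: [0.5362, -0.2273, 0.1957]
tool_rot: [3.139, -0.003, -0.184]
force: [-2.3, -5.4, 12.2]
grip_width: 0.0275
```

```bash
python3 sb.py pics/sb2.png
```

```text
t 19.1 bin X 0.0011 Y -0.0009 Ztcp 0.1958 F [-1.7 -5.5 11.3] M [-1.18  0.45  0.05] yaw -0.184
```

View pics/sb2.png

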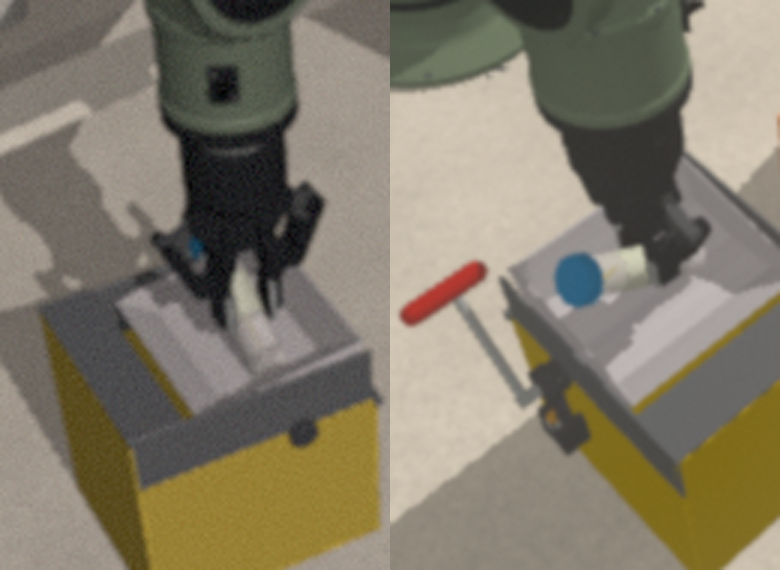

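{"name": "carry_out", "arguments": {"deltas": [-1, 0, 0.1, 0.3, 0, -1, 0, 0.1, 0.3, 0, -1, 0, 0.1, 0.3, 0, -1, 0, 0.1, 0.1, 0, -1, 0, 0, 0, 0]}}

```text
clock: 19.52
position: [0.5355, -0.2309, 0.1855]
tool_rot: [3.14, -0.003, -0.184]
force: [-0.6, -4.8, 8.5]
grip_width: 0.0279
```

```bash
python3 sb.py pics/sb3.png
```

```text
t 19.62 bin X 0.0011 Y -0.0046 Ztcp 0.1857 F [-0.3 -3.3  8.4] M [-0.78  0.23  0.04] yaw -0.184
```

View pics/sb3.png

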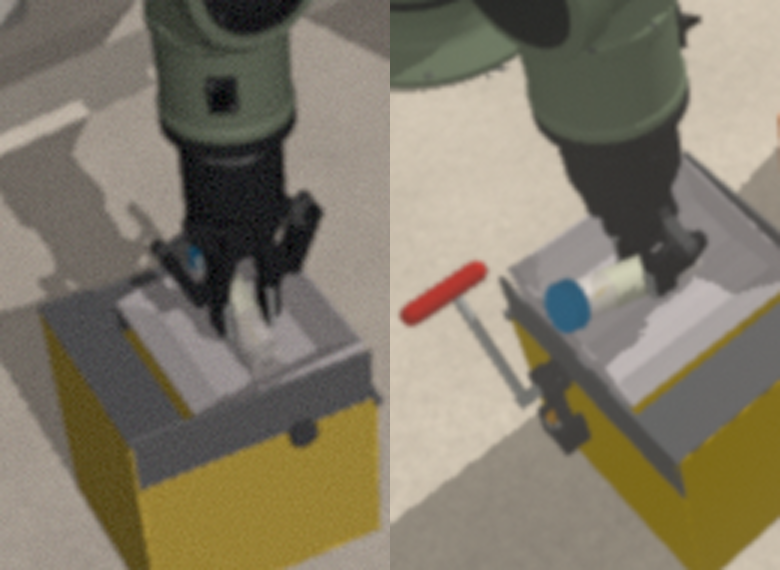

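{"name": "carry_out", "arguments": {"deltas": [-1, 0, 0, 0.3, 0, -1, 0, 0, 0.3, 0, -1, 0, 0, 0.3, 0, -1, 0, 0, 0.2, 0, -1, 0, 0, 0, 0]}}

```text
clock: 20.03
position: [0.5374, -0.2303, 0.1774]
tool_rot: [3.14, -0.007, -0.184]
force: [-6.2, 0.9, 44.8]
grip_width: 0.0278
```

```bash
python3 sb.py pics/sb4.png
```

```text
t 20.13 bin X 0.0028 Y -0.0038 Ztcp 0.1774 F [-5.8  0.1 45.2] M [0.26 1.38 0.05] yaw -0.183
```

View pics/sb4.png

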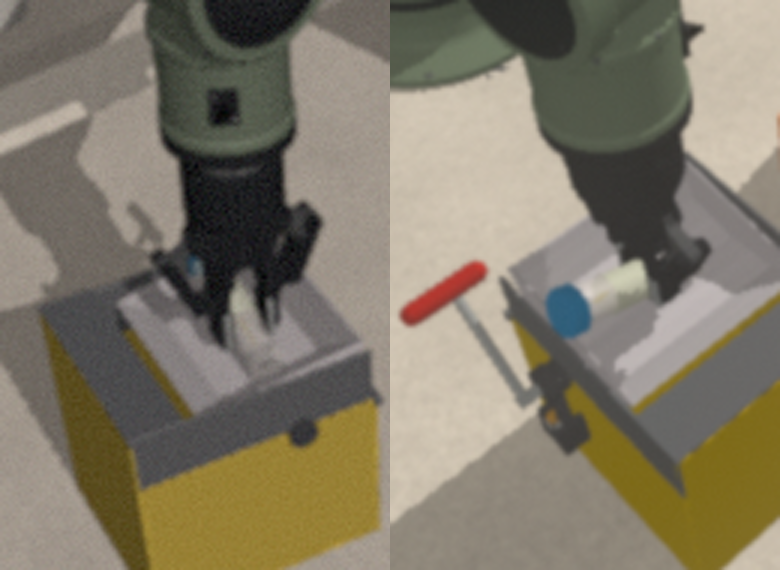

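{"name": "carry_out", "arguments": {"deltas": [-1, 0, 0, -0.1, 0, -1, 0, 0, -0.1, 0, -1, 0, 0, 0, 0]}}

```text
clock: 20.38
position: [0.537, -0.2302, 0.178]
tool_rot: [3.14, -0.006, -0.183]
force: [1.4, -2.0, 20.7]
grip_width: 0.0277
```

```bash
python3 sb.py pics/sb5.png;  python3 - <<'E'
from h import *
im=grab_frame("wrist"); cv2.imwrite("pics/w5b.png",im[:,:,::-1])
E
```

```text
t 20.48 bin X 0.0025 Y -0.0038 Ztcp 0.178 F [ 0.9 -1.7 22. ] M [-0.15 -0.3   0.12] yaw -0.183
```

View pics/w5b.png

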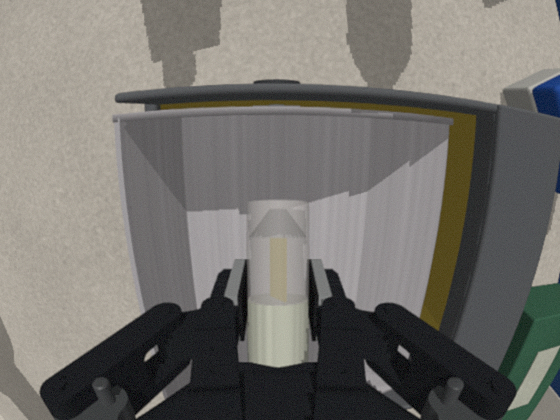

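```bash
python3 - <<'E'
from h import *
c,s=np.cos(-.184),np.sin(-.184)
def P(x,y,z): return np.array([.5353+c*x-s*y,-.226+s*x+c*y,z])
for zb in (.177,):
  for th in (0,5,10,15,20):
    t=np.radians(th); zm=.162+14.5e-3*np.cos(t)+.060*np.sin(t)
    print(th,zm.round(4),'cap end side',proj("side",P(.0025,-.004-.057*np.cos(t),zm+.057*np.sin(t))).round(1),'scene',proj("scene",P(.0025,-.004-.057*np.cos(t),zm+.057*np.sin(t))).round(1))
    print('   base', proj("side",P(.0025,-.004+.060*np.cos(t),zm-.060*np.sin(t))).round(1))
E
```

```text
0 0.1765 cap end side [185.3 270.5] scene [220.2 118.9]
   base [227.5 239.5]
5 0.1817 cap end side [184.7 267.9] scene [219.9 115.6]
   base [227.4 239.6]
10 0.1867 cap end side [184.2 265.1] scene [219.6 112.5]
   base [227.2 239.8]
15 0.1915 cap end side [183.9 262.3] scene [219.4 109.5]
   base [226.8 240.2]
20 0.1961 cap end side [183.8 259.3] scene [219.4 106.7]
   base [226.3 240.7]
```

View pics/sb5.png

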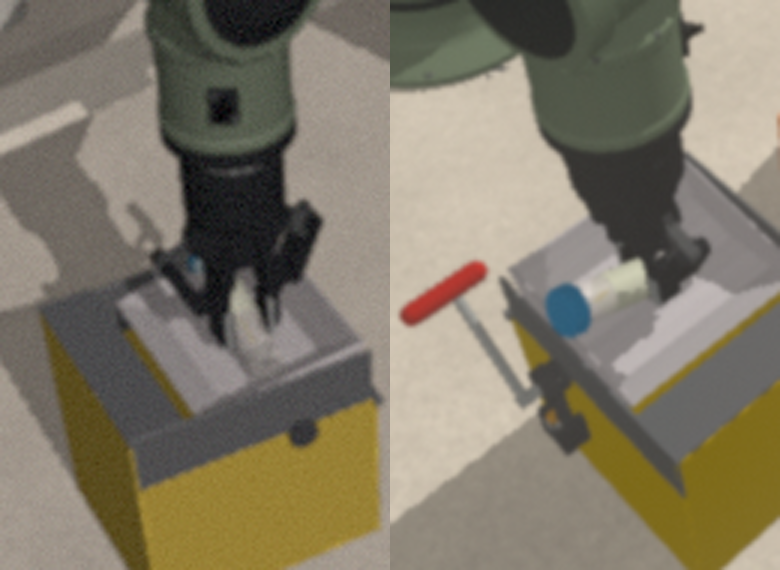

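```bash
python3 - <<'E'
from h import *
cw=calibration("wrist")
c,s=np.cos(-.184),np.sin(-.184)
def P(x,y,z): return np.array([.5353+c*x-s*y,-.226+s*x+c*y,z])
for y in (.035,.045,.055,.0745):
    print(y,proj("wrist",P(.0025,y,.191),cw).round(1),proj("wrist",P(.0025,y,.162),cw).round(1))
print(proj("wrist",P(-.058,.0745,.208),cw),proj("wrist",P(.075,.0745,.19),cw))
for y in (-.061,-.07,-.075): print(proj("side",P(.0025,y,.190),).round(1),proj("side",P(.0025,y,.203),).round(1))
E
```

```text
0.035 [277.7 207.8] [277.3 191.5]
0.045 [277.8 184.3] [277.4 171.9]
0.055 [277.8 159.9] [277.4 151.8]
0.0745 [277.9 111.3] [277.5 112. ]
[114.73003535 119.06510576] [444.69804008 120.63805912]
[184.3 267.1] [183.4 263.7]
[180.8 269.7] [179.8 266.3]
[178.9 271.1] [177.8 267.7]
```

{"name": "carry_out", "arguments": {"deltas": [-1, 0, -0.2, -0.2, 0, -1, 0, -0.4, 0, 0, -1, 0, -0.4, 0, 0, -1, 0, -0.4, 0, 0, -1, 0, -0.4, 0, 0, -1, 0, -0.2, 0, 0, -1, 0, 0, 0, 0]}}

```text
clock: 21.12
position: [0.5391, -0.2096, 0.178]
tool_rot: [3.141, -0.002, -0.183]
force: [0.8, -1.3, 6.6]
grip_width: 0.0273
```

```bash
python3 sb.py pics/sb6.png;  python3 - <<'E'
from h import *
im=grab_frame("wrist"); cv2.imwrite("pics/w6b.png",im[:,:,::-1])
E
```

```text
t 21.22 bin X 0.0007 Y 0.0169 Ztcp 0.1779 F [ 0.2 -1.2  6.3] M [ 0.1  -0.22  0.01] yaw -0.183
```

View pics/w6b.png

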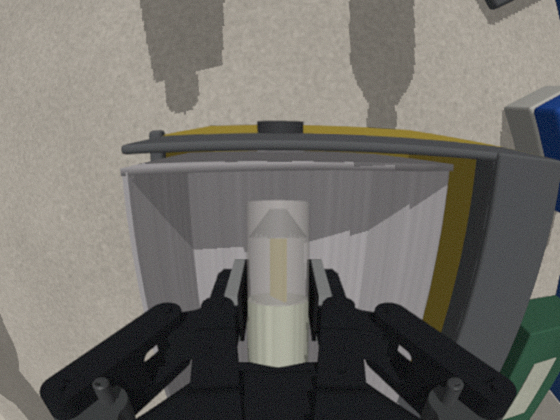

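View pics/sb6.png

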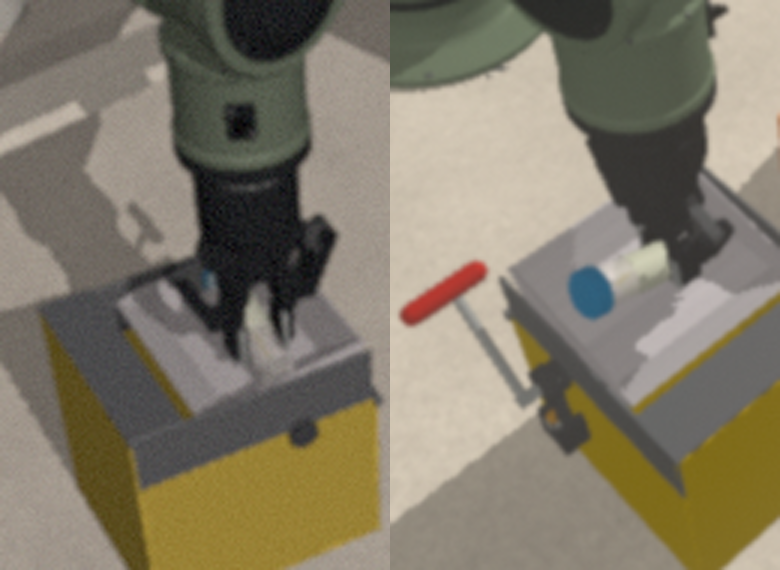

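{"name": "carry_out", "arguments": {"deltas": [-0.33, 0, 0, 0, 0, -0.3, 0, 0, 0, 0, -0.28, 0, 0, 0, 0, -0.28, 0, 0, 0, 0]}}

```text
clock: 21.6
position: [0.5383, -0.2097, 0.1772]
tool_rot: [-3.141, 0.0, -0.183]
force: [0.4, 0.8, -0.5]
grip_width: 0.0306
```

```bash
python3 sb.py pics/sb7.png;  python3 - <<'E'
from h import *
im=grab_frame("wrist"); cv2.imwrite("pics/w7b.png",im[:,:,::-1])
E
```

```text
t 21.7 bin X 0.0 Y 0.0165 Ztcp 0.1772 F [ 0.2 -0.  -0. ] M [-0.03  0.06 -0.02] yaw -0.183
```

View pics/w7b.png

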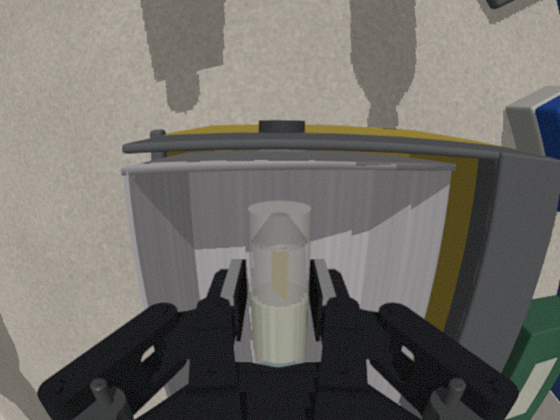

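View pics/sb7.png

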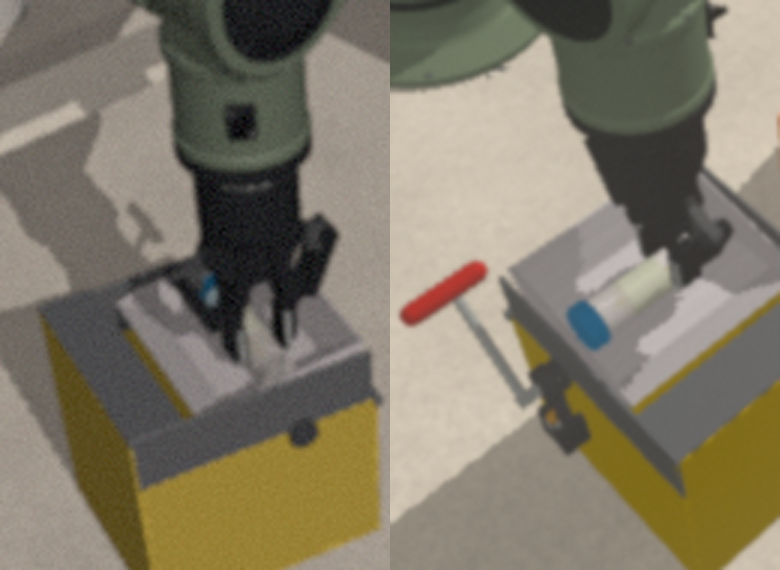

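{"name": "carry_out", "arguments": {"deltas": [-0.28, 0, 0, -0.15, 0, -1, 0, 0, 0, 0, -1, 0, 0, 0, 0, -1, 0, 0, 0, 0, -1, 0, 0, 0, 0], "newtons": 20}}

```text
clock: 22.17
position: [0.5385, -0.2099, 0.179]
tool_rot: [3.142, -0.0, -0.183]
force: [-0.5, 0.8, 4.7]
grip_width: 0.0272
```

```bash
python3 sb.py pics/sb8.png
```

```text
t 22.27 bin X 0.0002 Y 0.0164 Ztcp 0.1789 F [-0.9  0.9  4.6] M [0.14 0.3  0.03] yaw -0.183
```

View pics/sb8.png

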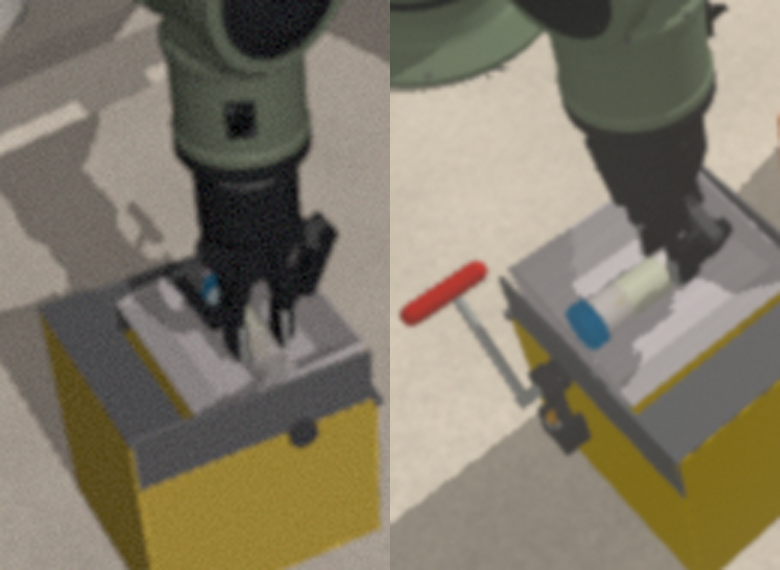

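{"name": "carry_out", "arguments": {"deltas": [-1, 0, 0, 0.1, 0, -1, 0, 0, 0, 0, -1, 0, 0, 0, 0, -1, 0, 0, -0.1, 0, -1, 0, 0, 0, 0, -1, 0, 0, 0, 0]}}

```text
clock: 22.77
position: [0.5385, -0.2099, 0.1789]
tool_rot: [-3.142, -0.0, -0.183]
force: [-0.2, -0.8, 6.6]
grip_width: 0.0275
```

{"name": "carry_out", "arguments": {"deltas": [-0.5, 0, 0, 0, 0, -0.25, 0, 0, 0, 0, -0.2, 0, 0, 0, 0, -0.1, 0, 0, 0, 0, -0.1, 0, 0, 0, 0, -0.1, 0, 0, -0.5, 0, -0.1, 0, 0, -1, 0, -0.1, 0, 0, -2, 0, -0.1, 0, 0, -3, 0, -0.1, 0, 0, -3, 0, -0.1, 0, 0, -3, 0, -0.1, 0, 0, 0, 0]}}

```text
clock: 23.77
position: [0.5404, -0.21, 0.3103]
tool_rot: [3.14, -0.008, -0.183]
force: [0.7, -0.2, -1.0]
grip_width: 0.0388
```

```bash
python3 sb.py pics/sb9.png;python3 - <<'E'
from h import *
im=grab_frame("wrist"); cv2.imwrite("pics/w9b.png",im[:,:,::-1])
E
```

```text
t 23.87 bin X 0.0005 Y 0.0164 Ztcp 0.3054 F [-0.2 -0.4 -0.7] M [-0.03  0.05 -0.03] yaw -0.183
```

View pics/sb9.png

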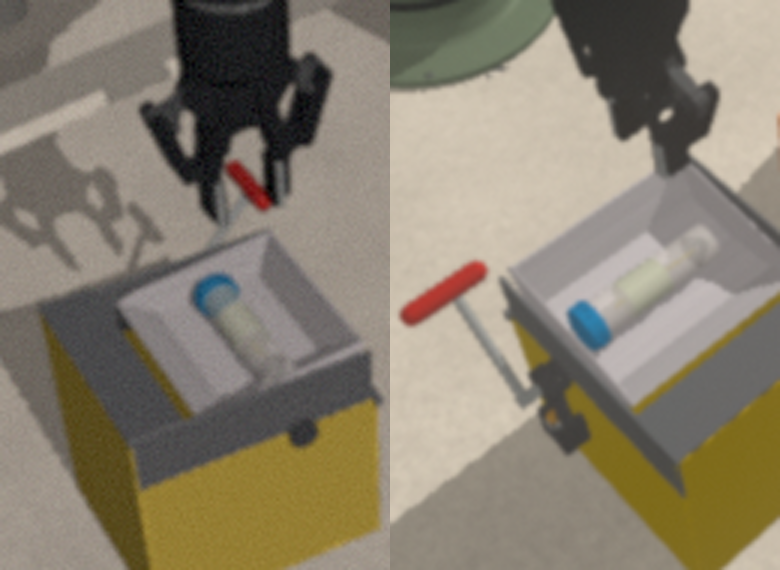

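{"name": "carry_out", "arguments": {"deltas": [-1, -2.1, 2.8, 0, 0, -1, -2.1, 2.8, 0, 0, -1, -2.1, 2.8, 0, 0, -1, -2.1, 2.8, 0, 0, -1, -2.15, 2.74, 0, 0, -1, 0, 0, 2, 0, -1, 0, 0, 2.5, 0, -1, 0, 0, 2.5, 0, -1, 0, 0, 1.6, 0, -1, 0, 0, 0, 0, -1, 0, 0, 0, 0]}}

```text
clock: 24.83
position: [0.4089, -0.3274, 0.2172]
tool_rot: [-3.14, 0.002, -0.183]
force: [0.2, 0.4, 1.3]
grip_width: 0.0001
```

```bash
python3 sb.py pics/sb10.png;python3 - <<'E'
from h import *
im=grab_frame("wrist"); cv2.imwrite("pics/w10b.png",im[:,:,::-1])
E
```

```text
t 24.93 bin X -0.1049 Y -0.1231 Ztcp 0.2186 F [0.4 0.7 0.5] M [ 0.   -0.06 -0.02] yaw -0.183
```

View pics/sb10.png

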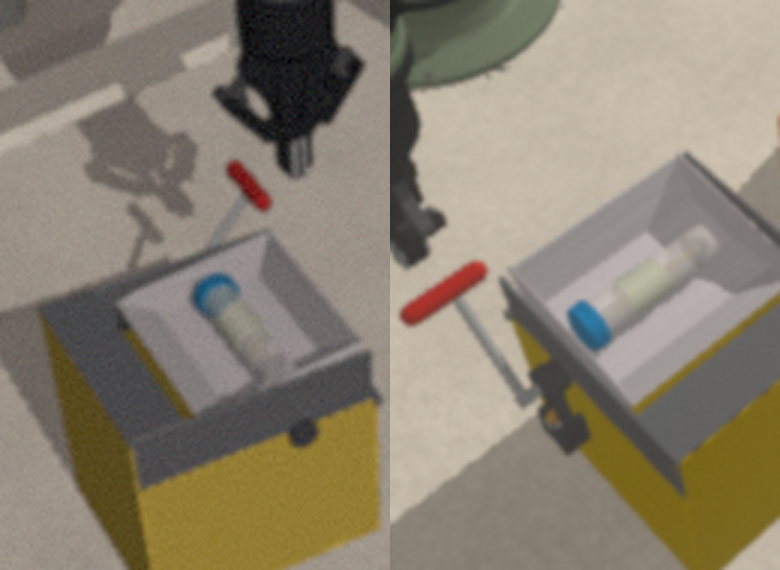

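View pics/w10b.png

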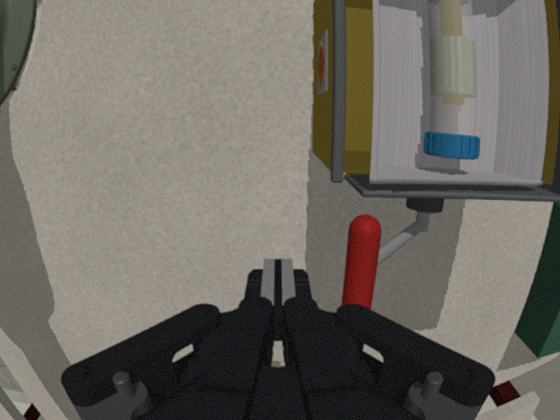

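{"name": "carry_out", "arguments": {"deltas": [-1, 0.6, 0, 0, 0, -1, 0.6, 0, 0, 0, -1, 0.4, 0, 0, 0, -1, 0, 0, 0, 0]}}

```text
clock: 25.32
position: [0.4262, -0.3307, 0.218]
tool_rot: [-3.141, -0.001, -0.183]
force: [0.3, 0.1, -0.2]
grip_width: 0.0001
```

{"name": "carry_out", "arguments": {"deltas": [-1, 0.3, 0, 0, 0, -1, 0.3, 0, 0, 0, -1, 0, 0, 0, 0]}}

```text
clock: 25.57
position: [0.4315, -0.3318, 0.2178]
tool_rot: [-3.141, -0.0, -0.183]
force: [-0.6, 0.3, -0.8]
grip_width: 0.0001
```

{"name": "carry_out", "arguments": {"deltas": [-1, 0.3, 0, 0, 0, -1, 0.3, 0, 0, 0, -1, 0, 0, 0, 0]}}

```text
clock: 25.82
position: [0.4359, -0.3331, 0.2183]
tool_rot: [3.141, 0.003, -0.184]
force: [-13.9, 2.8, 20.2]
grip_width: -0.0001
```

{"name": "carry_out", "arguments": {"deltas": [-1, -1, 0, 0, 0, -1, -0.5, 0, 0.5, 0, -1, 0, 0, 1, 0, -1, 0, 0, 0, 0, -1, 0.5, 0, 0, 0, -1, 0.4, 0, 0, 0, -1, 0, 0, 0, 0]}}

```text
clock: 26.4
position: [0.4316, -0.3319, 0.2026]
tool_rot: [-3.141, 0.001, -0.183]
force: [-4.7, -0.9, 0.1]
grip_width: -0.0
```

{"name": "carry_out", "arguments": {"deltas": [-1, 0.4, 0, 0, 0, -1, 0.3, 0, 0, 0, -1, 0, 0, 0, 0]}}

```text
clock: 26.65
position: [0.4373, -0.3329, 0.2024]
tool_rot: [-3.141, 0.002, -0.183]
force: [-7.6, 0.9, 0.2]
grip_width: -0.0001
```

{"name": "carry_out", "arguments": {"deltas": [-1, 0.5, 0, -0.3, 0, -1, 0.7, 0, -0.4, 0, -1, 0.8, 0, -0.4, 0, -1, 0.8, 0, -0.4, 0, -1, 0.8, 0, -0.3, 0, -1, 0.8, 0, -0.3, 0, -1, 0.8, 0, 0, 0, -1, 0, 0, 0, 0]}}

```text
clock: 27.32
position: [0.4899, -0.3427, 0.2237]
tool_rot: [3.142, -0.0, -0.183]
force: [-3.6, -0.8, -0.6]
grip_width: -0.0001
```

{"name": "carry_out", "arguments": {"deltas": [-1, 0.8, 0, 0, 0, -1, 0.8, 0, 0, 0, -1, 0.8, 0, 0.1, 0, -1, 0.8, 0, 0.2, 0, -1, 0.8, 0, 0.3, 0, -1, 0, 0, 0, 0]}}

```text
clock: 27.82
position: [0.5284, -0.3499, 0.217]
tool_rot: [-3.141, 0.001, -0.183]
force: [-5.7, -1.1, 2.1]
grip_width: 0.0002
```

```bash
python3 sb.py pics/sb11.png
```

```text
t 27.92 bin X 0.0151 Y -0.123 Ztcp 0.2175 F [-5.2 -0.4 -1. ] M [-0.01  1.09 -0.02] yaw -0.183
```

View pics/sb11.png

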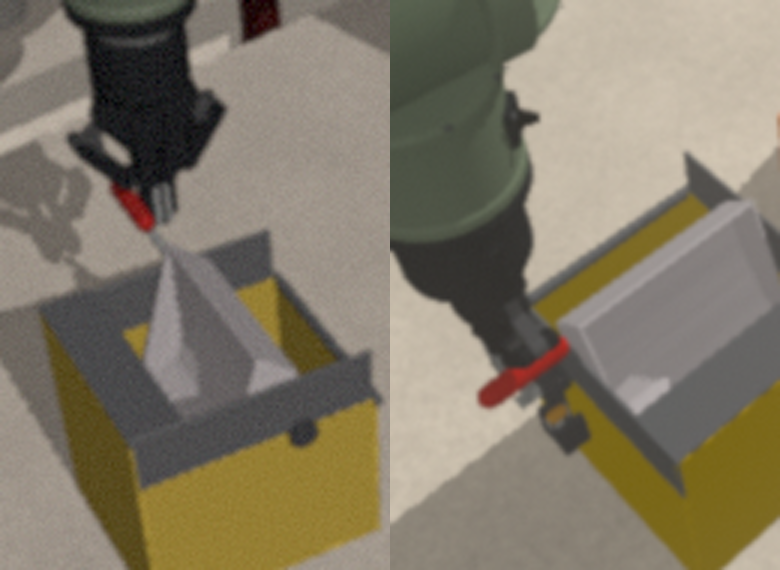

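{"name": "carry_out", "arguments": {"deltas": [-1, 0.6, 0, 0.1, 0, -1, 0.6, 0, 0.1, 0, -1, 0.5, 0, 0.1, 0, -1, 0, 0, 0, 0, -1, 0, 0, 0, 0, -1, 0, 0, 0, 0, -1, 0, 0, 0, 0, -1, 0, 0, 0, 0]}}

```text
clock: 28.58
position: [0.5439, -0.3529, 0.2148]
tool_rot: [-3.142, 0.001, -0.184]
force: [-6.5, 0.9, 0.9]
grip_width: 0.0002
```

```bash
python3 sb.py pics/sb12.png
```

```text
t 28.68 bin X 0.0317 Y -0.1231 Ztcp 0.2148 F [-6.8  1.  -0.1] M [0.11 1.34 0.02] yaw -0.183
```

View pics/sb12.png

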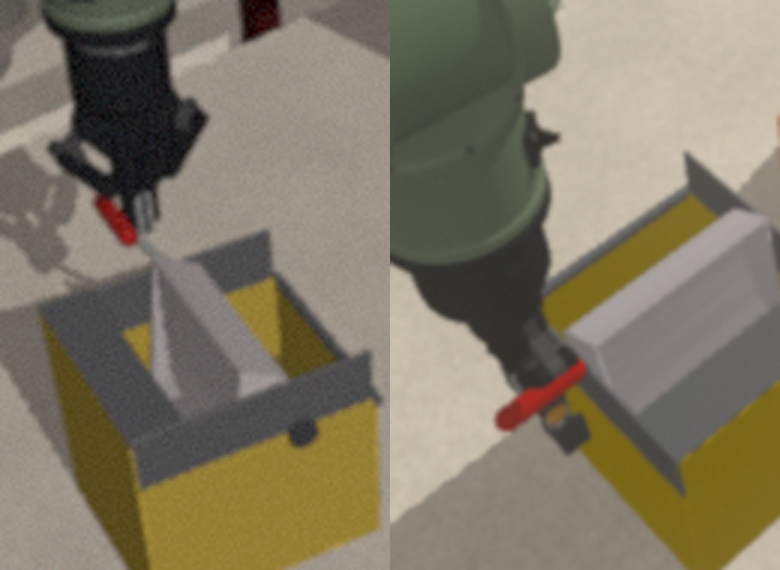

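{"name": "carry_out", "arguments": {"deltas": [-1, 0, 0, -4, 0, -1, 0, 0, -4, 0, -1, 0, 0, -4, 0, -1, 0, 0, -2, 0, -1, 0, 0, 0, 0, -1, 0, 0, 0, 0, -1, 0, 0, 0, 0, -1, 0, 0, 0, 0, -1, 0, 0, 0, 0, -1, 0, 0, 0, 0, -1, 0, 0, 0, 0, -1, 0, 0, 0, 0, -1, 0, 0, 0, 0, -1, 0, 0, 0, 0, -1, 0, 0, 0, 0, -1, 0, 0, 0, 0]}}

```text
clock: 30.02
position: [0.545, -0.3529, 0.3548]
tool_rot: [3.142, -0.0, -0.183]
force: [0.6, -0.2, -0.1]
grip_width: 0.0003
```

```bash
python3 sb.py pics/sb13.png; python3 - <<'E'
from h import *
for n in ["scene","side","wrist"]: cv2.imwrite(f"pics/{n}13.png",grab_frame(n)[:,:,::-1])
m={n:mark_of(n,"lever_grip") for n in ["scene","side"]}
print(m)
if m["scene"] and m["side"]: print(tri([(n,m[n][0]['xy']) for n in m]))
E
```

```text
t 30.12 bin X 0.0328 Y -0.123 Ztcp 0.3548 F [ 0.   0.6 -0.3] M [0.01 0.   0.03] yaw -0.183
{'scene': [{'xy': [229.9, 81.3], 'p': 0.77}], 'side': [{'xy': [136.8, 255.4], 'p': 0.82}]}
(array([ 0.45270335, -0.33570714,  0.22581741]), [np.float64(3.2516809888492495), np.float64(3.251680988849133)])
```

View pics/sb13.png

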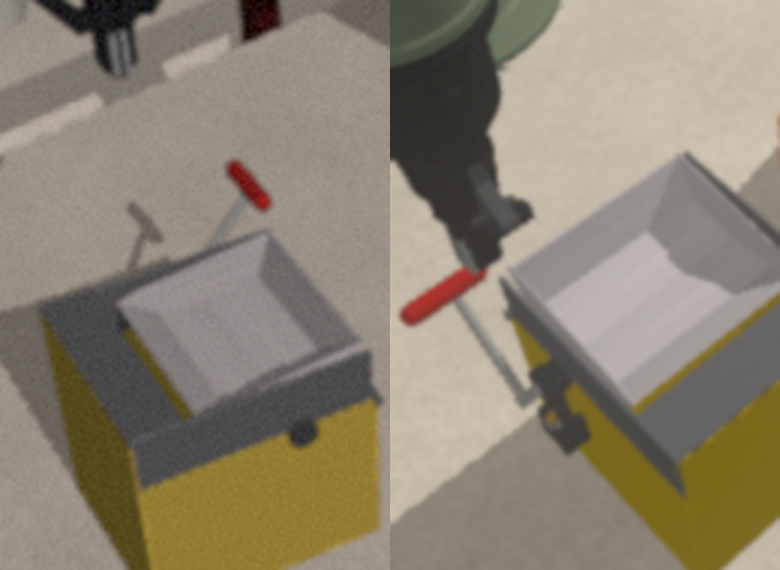

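View pics/scene13.png

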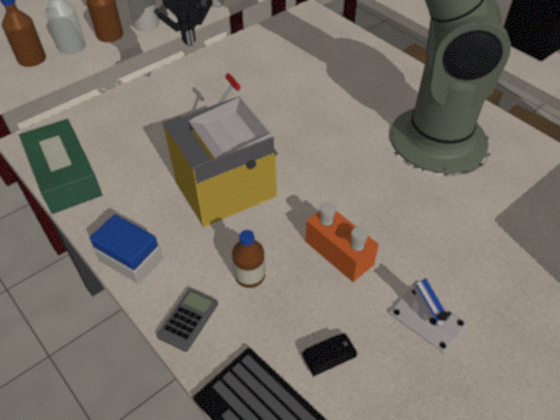

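View pics/side13.png

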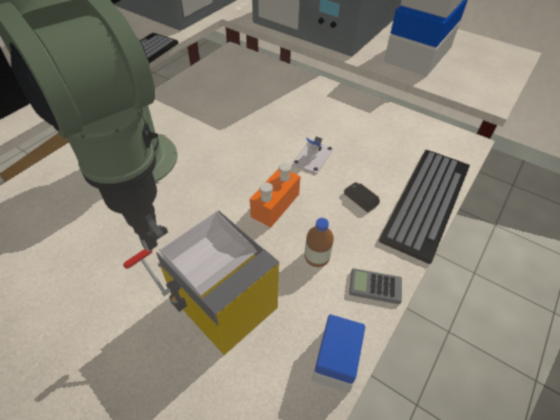

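```bash
python3 - <<'E'
import cv2,numpy as np
for n,b in [("scene",(220,70,245,95)),("side",(115,240,160,275))]:
    for k in ("0","13"):
        im=cv2.imread(f"pics/{n}{k}.png").astype(int)[b[1]:b[3],b[0]:b[2]]
        m=(im[:,:,2]>1.8*im[:,:,1])&(im[:,:,2]>90); y,x=np.nonzero(m); print(n,k,m.sum(),(x.mean()+b[0]).round(2),(y.mean()+b[1]).round(2))
from workcell import job; print(job.job_done())
E
```

```text
scene 0 87 232.6 81.4
scene 13 92 232.57 81.33
side 0 194 137.51 257.02
side 13 177 136.4 257.9
the job is handed in; nothing more can be done
None
```

The job is handed in at about 30 s on the robot's clock. The blue-capped tube was moved from the rack to the stand and then to the bucket. The bucket was tipped, dumped it into the bin and swung home again.

- **Stand:** I lowered the tube into the V until it touched the foot (about 15 N, roughly 16 mm uphill of the lowest setting), let go, and gripped it again round its body.
- **Bucket:** The fingertips reached the bucket floor while the tube was still tilted about 13 degrees. That pressed with about 45 N, close to the 50 N limit, so I backed off. The tube had also slipped 18 mm or so along the grip, so I moved it back towards the middle.
- **Not fully by hand:** The last few degrees of tilt settled as I opened the fingers about 3 mm, still around the tube. I then gripped it lying flat, pressed lightly, and let go.
- **Lever:** My first push was too high and met the bar from above (about 25 N). I backed off, came in lower, and pushed it over to about 1.3 rad with forces under 10 N.

**Last checks:**
- The bucket looks home and empty. The lever bar is within 0.1 px of its start in the scene camera. The side camera showed about 1 px of difference, where the arm partly hides the bar.
- The white-capped tubes, bottle and mouse look unmoved in both views, and the gripper is clear of everything.
- I could not see the tube inside the bin. That it is there follows from the empty bucket and no tube showing anywhere else.

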